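# Pack the table caddy for supper

## Task

Pack the wooden table caddy for supper: stand the brown pepper mill in the recess lined in blue (the largest), the jar with the yellow lid in the yellow one, the salt shaker in the white one and the green tea light in the green one, each upright and sitting on the floor of its recess. Leave the look-alikes (black mill, red-lidded jar, red tea light) standing where they are, and let go of everything at the end.

Things in the scene. Friction and masses are not known exactly. Their poses are not given: they have to be found in the camera images.
- caddy: Dark wooden board, 190 x 190 mm, top 20 mm high, fixed; brass strips on its +x and -x edges. Origin: centre of underside; z up. Four round recesses 6 mm deep (floors at z 14 mm); lining, diameter and centre (x, y) in its frame, mm: blue 78 at (46, 46), mill; yellow 68 at (-46, 46), jar; white 60 at (46, -46), salt; green 54 at (-46, -46), tea light.
- pepper_mill: Brown wooden pepper mill, round, 150 mm tall, standing upright. Origin: centre of the underside; z up along its axis. Base 58 mm across; its head, from 109 to 139 mm height, is 50 mm across, the body just below about as wide; held firmly at about 106 mm height it does not swing; a small metal nut is on top.
- salt_shaker: Glass salt shaker with a grey-white domed top, round, 90 mm tall, standing upright. Origin: centre of the underside; z up along its axis. 44 mm across up to 70 mm height, 34 mm above.
- tea_light: Tea light with GREEN wax in a thin metal cup, round, 38 mm across, 15 mm tall. Origin: centre of the underside; z up along its axis. 
- yellow_jar: Small closed amber glass jar with a YELLOW lid (mustard), round, 52 mm across, 70 mm tall, standing upright. Origin: centre of the underside; z up along its axis. 
- black_mill: Look-alike, stays: BLACK pepper mill of the same shape, 58 mm across, 150 mm tall. Origin: centre of the underside; z up along its axis. 
- red_jar: Look-alike, stays: amber glass jar with a RED lid, 52 mm across, 70 mm tall. Origin: centre of the underside; z up along its axis. 
- red_tea_light: Look-alike, stays: tea light with RED wax, 38 mm across, 15 mm tall. Origin: centre of the underside; z up along its axis. 

How it is judged (in metres and radians):
At the end, for the whole second after the job is handed in: Mill, yellow-lid jar, salt and green tea light each upright (0.12 rad) and at rest on the floor of its own recess (origin within 12 mm of the centre in x and in y, 4 mm of floor height); the look-alikes upright (0.2 rad), within 30 mm of their starts (x of pepper_mill in the frame of caddy between 0.034 and 0.058 m and y of pepper_mill in the frame of caddy between 0.034 and 0.058 m and z of pepper_mill in the frame of caddy between 0.01 and 0.018 m and angle between each of pepper_mill, salt_shaker, yellow_jar, tea_light's own z axis and vertical below 0.12 rad and linear speed of each of pepper_mill, salt_shaker, yellow_jar, tea_light below 0.02 m/s and x of salt_shaker in the frame of caddy between 0.034 and 0.058 m and y of salt_shaker in the frame of caddy between -0.058 and -0.034 m and z of salt_shaker in the frame of caddy between 0.01 and 0.018 m and x of yellow_jar in the frame of caddy between -0.058 and -0.034 m and y of yellow_jar in the frame of caddy between 0.034 and 0.058 m and z of yellow_jar in the frame of caddy between 0.01 and 0.018 m and x of tea_light in the frame of caddy between -0.058 and -0.034 m and y of tea_light in the frame of caddy between -0.058 and -0.034 m and z of tea_light in the frame of caddy between 0.01 and 0.018 m and distance of each of black_mill, red_jar, red_tea_light from where it was at the start of the episode below 0.03 m and angle between each of black_mill, red_jar, red_tea_light's own z axis and vertical below 0.2 rad); the robot touches nothing.
It fails at once if a look-alike is moved more than 30 mm or knocked over (distance of any of black_mill, red_jar, red_tea_light from where it was at the start of the episode above 0.03 m or angle between any of black_mill, red_jar, red_tea_light's own z axis and vertical above 0.2 rad).
It also fails if it takes over 125 s, if anything falls off the work surface, if the arm or the gripper's body presses on something with over 40 N, if the wrist force passes 120 N, or if a joint passes its speed limit or range.

## Robot

A 6-joint arm with a two-finger parallel gripper is mounted at the origin on a cart in front of the work surface, level with it; the furniture and walls round the work are solid. World frame = base frame: x ahead of the robot, y to its left, z up, the work surface at z = 0. Lengths are in mm, angles in rad, forces in N, time in s.
With the tool pointing down it reaches from about 300 to 775 mm from the base axis. Payload 14.6 kg.
Tool frame: the origin (TCP) lies midway between the tips of the shut fingers; the grasp point (between the pads) lies manip.grasp_offset behind it (manip.grasp_offset is the distance from the TCP to the grasp point, in mm); z points along the fingers, y is the direction in which the jaws open and shut (so a half turn about z gives the same grasp; the last joint's range is limited). The gripper opens to 94 mm and grips with 3 to 60 N. Pads are 16 mm wide; open, the fingers measure 119 mm over their backs; the gripper's body (75 mm by 177 mm) begins 78 mm behind the grasp point.
Start: joints at [1.045, 0.3, 1.521, -0, 1.321, -0.067], TCP at [243.576, 493.113, 205.446] pointing down, gripper open.
Joint ranges: [-3.03, 3.03], [-0.79, 2.21], [0.23, 2.52], [-1.04, 4.18], [0, 3.07], [-2.55, 2.55]. Speed limits (rad/s): [2.22, 2.22, 2.57, 3.14, 3.14, 3.14].

## Interface

Orientations are given as [roll, pitch, yaw] about the fixed x, y, z axes, in that order (R = Rz(yaw) Ry(pitch) Rx(roll)).
In Python, from cell import monitor, vision, order, manip gives the robot as it stands.
- The arm moves only by the shell command python3 -m jog 'ROWS' [FORCE]. ROWS is JSON, a list of rows, each a list of 7 numbers: the shift along the tool's x, y, z in cm, then the turn, a rotation vector about the tool's x, y, z in rad, then the opening in per cent of the stroke, from 0 (shut) to 100 (fully open). In form: [[tx, ty, tz, rx, ry, rz, jaw], ...]. A call has 1 to 8 rows; each row shifts and turns the commanded pose from where the row before left it, along the tool's axes as they then stand; what a row does not reach is not made up. A row lasts 1/10 s, in which the tool goes at most 50 mm and 8.59 degrees, less where a joint would pass 70% of its speed; a pose out of reach is approached as far as the arm can. A call is refused whole if a number of a shift passes 5 or a number of a turn 0.15, either way. A call with a gripper value outside its range is refused whole. The fingers move at their own pace and stop on an object; FORCE is the grip in N (left out, the last holds). Time passes only in rows, so rows that do not move let the fingers close. It gives the time, the measured TCP pose, the force and the opening at its end, in the units of the state.
- monitor.read_state(): the state, without advancing time (a new reading comes with each control period).
- vision.camera(name): name is "side" or "top" or "wrist"; returns a dict with "color" (420x560x3 uint8, blue, green, red), "fx", "fy", "cx", "cy" (pixels), "distortion" ([k1, k2, p1, p2, k3] as OpenCV has them; the pictures are not rectified), "cam_to_world" (4x4, takes a point from camera to world coordinates); the wrist camera has in their place "tool_from_camera" (4x4, takes a point from camera to tool coordinates, whose origin is the TCP and whose axes are the flange's). Camera axes: x right, y down, z forward; pixel columns grow to the right and rows downward; lengths in mm; the calibration is good to about 2 mm. A picture is of the moment at which its call begins: read the wrist's pose just before it. There is no depth.
- order.sign_off(): hands the job in, once; it reports no verdict.
The state is a dict: "clock": time; "joints": joint angles; "qd": joint speeds; "effort": joint torques, N m; "eef_pos": TCP position; "eef_rot": TCP orientation; "wrist_force": force on the tool from outside, world axes, zero at the start; "moment": the same for the moment, N m; "finger_gap": finger opening in mm.
Only numpy, scipy, OpenCV 4.12 (cv2) and the standard library are available. Lean on these libraries where they do the work, as an engineer would, in place of code of your own. Each camera call takes 0.05 s, during which the arm holds its last target.

## Working session

There is one attempt and no reset: what is moved stays moved. The work goes in short steps, Python scripts to look and compute and a shell command to move; the robot and the scene stay as the last step left them, time stands still between calls to the robot, and variables do not carry over. Pictures are saved under pics/ and viewed, and the job is handed in when it is done.

```bash
ls -la; mkdir -p pics; python3 - <<'E'
from cell import monitor, vision, order, manip
import cv2,json
print(monitor.read_state()); print(manip.grasp_offset, [a for a in dir(manip) if a[0]!='_'])
for n in ["side","top","wrist"]:
    c=vision.camera(n); cv2.imwrite(f"pics/{n}0.png",c["color"])
    print(n,{k:(v if k!='color' else 0) for k,v in c.items()})
E
```

```text
total 12
drwxr-xr-x  3 agent agent 4096 Dec  6 05:02 .
drwxr-xr-x 23 root  root  4096 Dec  6 05:02 ..
drwxr-xr-x  2 agent agent 4096 Dec  6 05:02 pics
{'clock': 0.0, 'joints': array([ 1.04539766e+00,  3.00483801e-01,  1.52161810e+00,  2.08238363e-05,
        1.32067537e+00, -6.65577751e-02]), 'qd': array([-3.40538758e-05,  1.50159674e-04, -1.93794525e-03,  6.50039457e-04,
        6.75897463e-05, -8.04309549e-04]), 'effort': array([-1.31389224e-04, -5.31805015e+01, -3.52739990e+01,  7.08533311e-02,
        2.43817322e-02, -7.88016428e-05]), 'eef_pos': array([243.44026329, 492.88719315, 204.86369945]), 'eef_rot': array([-3.14041200e+00, -9.89122038e-05,  2.68274653e+00]), 'wrist_force': array([ 0.25675653, -0.18928491, -0.33242215]), 'moment': array([0.04444263, 0.01479845, 0.00676094]), 'finger_gap': 93.68168337474538}
18.8 ['Unreachable', 'grasp_offset']
side {'color': 0, 'fx': 474.1504090427054, 'fy': 474.1504090427054, 'cx': 281.4707662624716, 'cy': 210.48179601850512, 'distortion': array([0.00654518, 0.        , 0.        , 0.        , 0.        ]), 'cam_to_world': array([[ 9.6747
[... 760 characters left out ...]
-9.91300038e-01,
         1.33997671e+03],
       [ 0.00000000e+00,  0.00000000e+00,  0.00000000e+00,
         1.00000000e+00]])}
wrist {'color': 0, 'fx': 333.0534005766202, 'fy': 333.0534005766202, 'cx': 279.83632678265764, 'cy': 211.84579804892792, 'distortion': array([-0.01504985,  0.        ,  0.        ,  0.        ,  0.        ]), 'tool_from_camera': array([[-1.95086470e-03, -9.65215891e-01, -2.61446892e-01,
         7.49816847e+01],
       [ 9.99998093e-01, -1.85956210e-03, -5.96610993e-04,
         7.32142713e-01],
       [ 8.96816792e-05, -2.61447558e-01,  9.65217678e-01,
        -1.78775850e+02],
       [ 0.00000000e+00,  0.00000000e+00,  0.00000000e+00,
         1.00000000e+00]])}
```

View pics/side0.png

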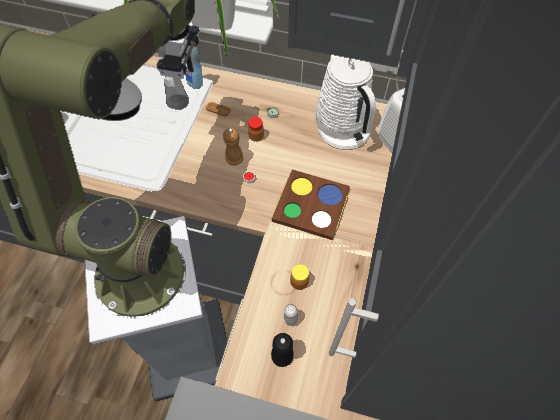

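View pics/top0.png

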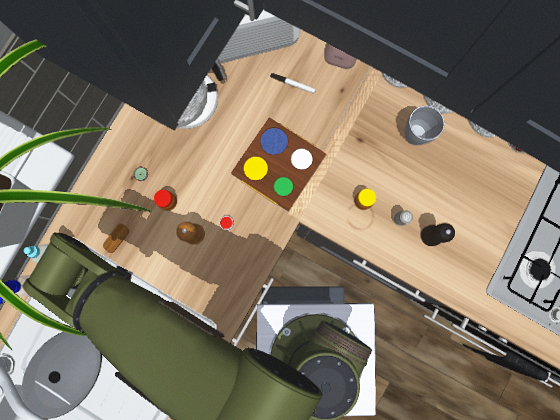

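View pics/wrist0.png

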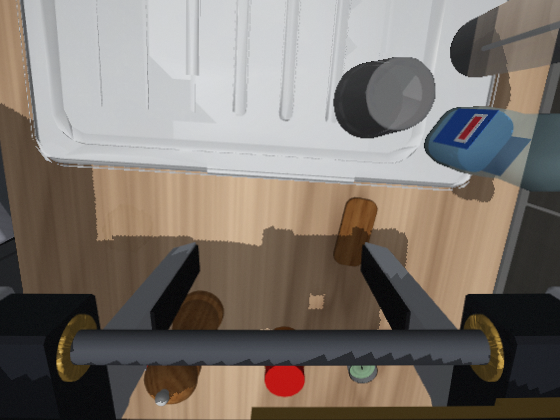

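```bash
python3 - <<'E'
import cv2
t=cv2.imread("pics/top0.png"); s=cv2.imread("pics/side0.png")
def crop(im,x0,y0,x1,y1,k,n):
    cv2.imwrite(n,cv2.resize(im[y0:y1,x0:x1],None,fx=k,fy=k,interpolation=cv2.INTER_CUBIC))
crop(t,120,110,320,250,4,"pics/t_a.png")
crop(t,340,170,480,260,5,"pics/t_b.png")
crop(s,200,90,360,240,4,"pics/s_a.png")
crop(s,260,250,330,370,5,"pics/s_b.png")
E
```

```text
(no output)
```

View pics/t_a.png

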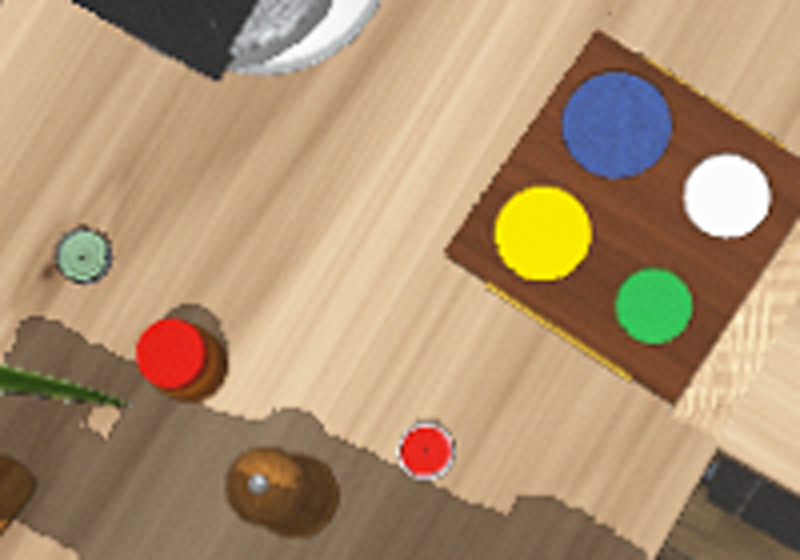

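View pics/t_b.png

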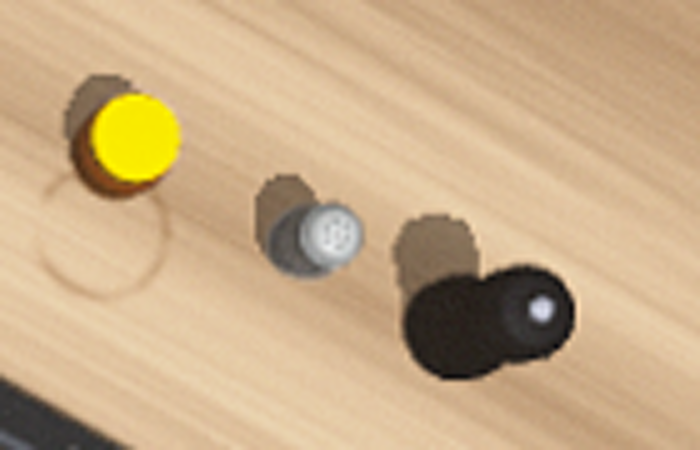

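View pics/s_a.png

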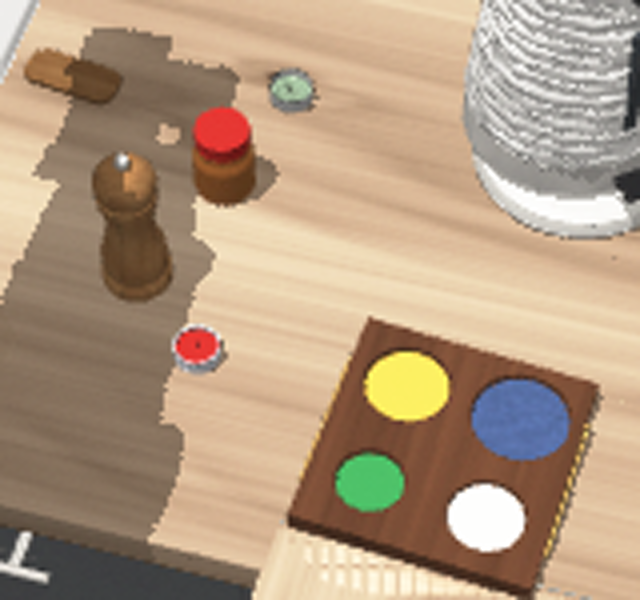

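View pics/s_b.png

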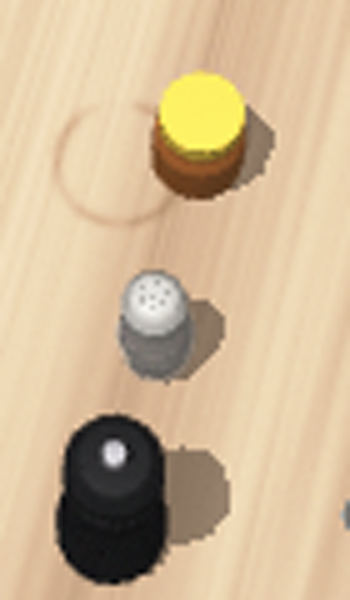

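```bash
cat > h.py <<'E'
import numpy as np, cv2
from cell import monitor, vision
from scipy.spatial.transform import Rotation as R
def ray(c,uv,T=None):
    K=np.array([[c['fx'],0,c['cx']],[0,c['fy'],c['cy']],[0,0,1]])
    p=cv2.undistortPoints(np.array([[uv]],float),K,np.array(c['distortion']))[0,0]
    T=c['cam_to_world'] if T is None else T
    d=T[:3,:3]@np.array([p[0],p[1],1]); return T[:3,3],d/np.linalg.norm(d)
def tri(r):
    A=np.zeros((3,3));b=np.zeros(3)
    for o,d in r:
        P=np.eye(3)-np.outer(d,d);A+=P;b+=P@o
    x=np.linalg.solve(A,b); return x,max(np.linalg.norm((np.eye(3)-np.outer(d,d))@(x-o)) for o,d in r)
def atz(r,z): return r[0]+r[1]*(z-r[0][2])/r[1][2]
def toolT(s):
    T=np.eye(4);T[:3,:3]=R.from_euler('xyz',s['eef_rot']).as_matrix();T[:3,3]=s['eef_pos'];return T
def proj(c,X,T=None):
    K=np.array([[c['fx'],0,c['cx']],[0,c['fy'],c['cy']],[0,0,1]])
    T=np.linalg.inv(c['cam_to_world'] if T is None else T)
    return cv2.projectPoints(np.array([X],float),cv2.Rodrigues(T[:3,:3])[0],T[:3,3],K,np.array(c['distortion']))[0][0,0]
def grab(n):
    s=monitor.read_state(); c=vision.camera(n)
    T=toolT(s)@c['tool_from_camera'] if n=='wrist' else c['cam_to_world']
    return s,c,T
E
python3 - <<'E'
from h import *
t=vision.camera('top');s=vision.camera('side')
f=lambda uv,x0,y0,k:(x0+(uv[0]+.5)/k-.5,y0+(uv[1]+.5)/k-.5)
D={'blue':((617,125),(521,419),14),'white':((728,196),(486,517),14),'yellow':((543,233),(407,386),14),'green':((654,306),(370,482),14),
'gtea':((82,257),(292,90),15),'rjar':((171,354),(222,132),70),'mill':((258,484),(123,161),150),'rtea':((426,450),(198,346),15)}
P={}
for k,(a,b,z) in D.items():
    ra=ray(t,f(a,120,110,4));rb=ray(s,f(b,200,90,4));x,e=tri([ra,rb]);P[k]=x
    print(k,x.round(1),round(e,1),atz(ra,z).round(1),atz(rb,z).round(1))
D={'yjar':((136,138),(202,112),70),'salt':((336,236),(153,293),90),'bmill':((542,309),(115,453),150)}
for k,(a,b,z) in D.items():
    ra=ray(t,f(a,340,170,5));rb=ray(s,f(b,260,250,5));x,e=tri([ra,rb]);P[k]=x
    print(k,x.round(1),round(e,1),atz(ra,z).round(1),atz(rb,z).round(1))
c=sum(P[k] for k in('blue','white','yellow','green'))/4
ex=(P['blue']-P['yellow']+P['white']-P['green'])/184; ey=(P['blue']-P['white']+P['yellow']-P['green'])/184
print(c,ex,ey,np.arctan2(ex[1],ex[0]),np.arctan2(-ey[0],ey[1]))
for k,x in P.items(): print(k, np.hypot(*x[:2]).round(), np.arctan2(x[1],x[0]).round(3))
E
```

```text
blue [599.3 108.4  17.4] 0.7 [599.5 108.5  14. ] [601.  110.4  14. ]
white [547.9  32.   18.1] 0.4 [548.5  31.8  14. ] [549.3  34.1  14. ]
yellow [522.8 159.6  17.1] 0.3 [523.  159.8  14. ] [523.8 161.6  14. ]
green [471.7  83.4  16.8] 0.7 [471.5  83.4  14. ] [472.9  85.   14. ]
gtea [511.  483.6   7.7] 1.0 [508.6 481.4  15. ] [510.5 477.4  15. ]
rjar [433.1 403.7  65.7] 0.6 [431.9 402.6  70. ] [433.  400.1  70. ]
mill [341.4 327.7 144.7] 1.6 [339.4 326.6 150. ] [342.5 323.4 150. ]
rtea [373.5 239.3  13. ] 0.4 [372.9 239.1  15. ] [373.8 238.   15. ]
yjar [ 432.2 -136.5   68.4] 0.5 [ 431.4 -136.2   70. ] [ 432.5 -137.2   70. ]
salt [ 377.3 -234.9   92.7] 0.7 [ 376.9 -235.6   90. ] [ 378.3 -234.    90. ]
bmill [ 334.1 -322.6  149. ] 0.4 [ 333.6 -322.2  150. ] [ 334.4 -322.8  150. ]
[535.42072929  95.86612584  17.31947267] [ 0.83028128 -0.55794623  0.00873374] [ 0.5568465   0.82959367 -0.00223013] -0.5916835195476929 -0.5911538060272414
blue 609.0 0.179
white 549.0 0.058
yellow 547.0 0.296
green 479.0 0.175
gtea 704.0 0.758
rjar 592.0 0.75
mill 473.0 0.765
rtea 444.0 0.57
yjar 453.0 -0.306
salt 444.0 -0.557
bmill 464.0 -0.768
```

```bash
python3 - <<'E'
from h import *
t=vision.camera('top');s=vision.camera('side')
f=lambda uv,x0,y0,k:(x0+(uv[0]+.5)/k-.5,y0+(uv[1]+.5)/k-.5)
for uv in [(575,237),(480,170),(628,215)]: print(atz(ray(s,f(uv,200,90,4)),0).round())
for uv in [(187,127),(215,110)]: print(atz(ray(t,uv),0).round())
def wall(c,uv): print([atz(ray(c,uv),z).round() for z in (0,300,500,800)])
print('cab corners');wall(t,(175,128));wall(t,(265,0)); wall(t,(375,68)); wall(t,(560,165)); 
wall(s,(375,260)); wall(s,(345,400)); wall(s,(290,45))
s0=monitor.read_state()
print(s0['eef_pos'],s0['joints'])
E
```

```text
[702. 277.   0.]
[647. 365.   0.]
[753. 288.   0.]
[646. 356.   0.]
[695. 277.   0.]
cab corners
[array([644., 390.,   0.]), array([554., 322., 300.]), array([495., 277., 500.]), array([406., 209., 800.])]
[array([1040.,  134.,    0.]), array([862., 124., 300.]), array([743., 116., 500.]), array([565., 106., 800.])]
[array([ 821., -185.,    0.]), array([ 692., -125.,  300.]), array([606., -84., 500.]), array([477., -23., 800.])]
[array([ 534., -723.,    0.]), array([ 470., -542.,  300.]), array([ 426., -421.,  500.]), array([ 362., -240.,  800.])]
[array([ 664., -128.,    0.]), array([ 565., -241.,  300.]), array([ 499., -317.,  500.]), array([ 400., -430.,  800.])]
[array([ 459., -467.,    0.]), array([ 409., -500.,  300.]), array([ 375., -521.,  500.]), array([ 325., -554.,  800.])]
[array([661., 802.,   0.]), array([562., 467., 300.]), array([497., 244., 500.]), array([398., -91., 800.])]
[243.55060674 493.06031605 205.33562759] [ 1.04539524e+00  3.00012380e-01  1.52111405e+00 -7.02825421e-06
  1.32073054e+00 -6.65932586e-02]
```

```bash
cat > go.py <<'E'
import sys
from h import *
# usage: go.py x y z yaw  -> delta in tool cm and rz
a=list(map(float,sys.argv[1:]))
s=monitor.read_state(); M=R.from_euler('xyz',s['eef_rot']).as_matrix()
yaw=s['eef_rot'][2]
print('pos',s['eef_pos'].round(1),'rot',s['eef_rot'].round(4),'gap',round(s['finger_gap'],1),'F',s['wrist_force'].round(1),'t',round(s['clock'],2))
ty=a[3] if len(a)>3 else yaw
Mt=R.from_euler('xyz',[np.pi,0,ty]).as_matrix()
d=np.array(a[:3])-s['eef_pos']
print('rotvec to target',R.from_matrix(M.T@Mt).as_rotvec().round(4),'shift AFTER turn cm',(Mt.T@d/10).round(2),'shift before turn',(M.T@d/10).round(2))
E
python3 go.py 510 482 150 2.329
```

```text
pos [243.6 493.1 205.3] rot [-3.1413 -0.      2.6828] gap 94.0 F [-0.8  0.7 -0.6] t 0.35
rotvec to target [-3.000e-04  0.000e+00  3.538e-01] shift AFTER turn cm [-19.12  18.59   5.53] shift before turn [-24.38  10.81   5.53]
```

```bash
python3 -m jog '[[0,0,0,0,0,0.12,100],[0,0,0,0,0,0.12,100],[0,0,0,0,0,0.114,100],[-3.2,3.1,0.9,0,0,0,100],[-3.2,3.1,0.9,0,0,0,100],[-3.2,3.1,0.9,0,0,0,100],[-3.2,3.1,0.9,0,0,0,100],[-3.2,3.1,0.9,0,0,0,100]]' 20; python3 go.py 510 482 150 2.329
```

```text
clock: 1.15
eef_pos: [467.9, 483.1, 160.0]
eef_rot: [-3.142, -0.0, 2.329]
wrist_force: [-0.0, 0.7, 1.1]
finger_gap: 94.4
pos [467.9 483.1 160. ] rot [-3.1416 -0.      2.3288] gap 94.4 F [-0.   0.7  1.1] t 1.15
rotvec to target [-0.     -0.     -0.0002] shift AFTER turn cm [-2.97  2.98  1.  ] shift before turn [-2.97  2.98  1.  ]
```

```bash
python3 -m jog '[[-1.5,1.5,0.5,0,0,0,100],[-1.4,1.4,0.5,0,0,0,100],[0,0,0,0,0,0,100]]'; python3 - <<'E'
from h import *
s,c,T=grab('wrist'); print(s['eef_pos'],s['eef_rot'])
cv2.imwrite('pics/w1.png',c['color'])
sd=vision.camera('side'); cv2.imwrite('pics/s1.png',sd['color'])
E
```

```text
clock: 1.45
eef_pos: [508.7, 481.3, 148.8]
eef_rot: [-3.14, 0.0, 2.327]
wrist_force: [-0.4, 0.3, -0.3]
finger_gap: 94.2
[508.65670045 481.31859201 148.75415037] [-3.13970961e+00  9.50603659e-05  2.32675892e+00]
```

View pics/w1.png

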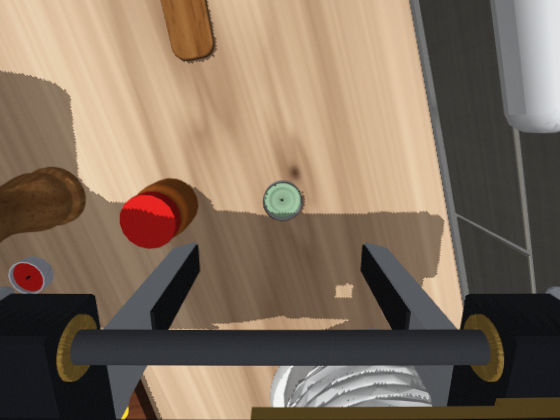

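View pics/s1.png

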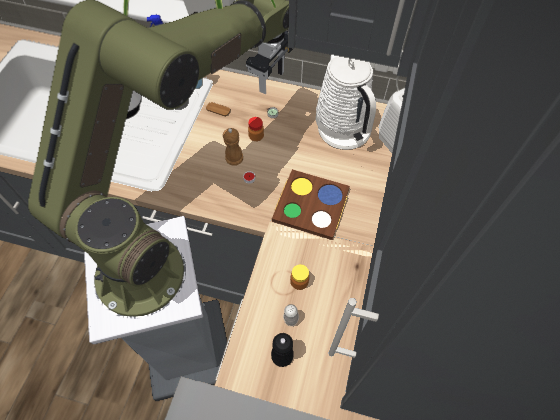

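```bash
python3 - <<'E'
from h import *
s,c,T=grab('wrist'); print(s['eef_pos'].round(1))
for z in(10,15): print(atz(ray(c,(283,200),T),z).round(1))
for z in(0,): print(atz(ray(c,(276,410),T),z).round(1))
x,e=tri([ray(c,(283,200),T),ray(vision.camera('top'),(140.1,173.9))]);print(x,e)
E
python3 go.py 512 485 60 2.329
```

```text
[506.7 482.3 150.1]
[508.9 485.7  10. ]
[508.  486.5  15. ]
[686.1 286.2   0. ]
[510.2472822  484.67006566   4.13202032] 0.3940895389325308
pos [506.2 482.8 150.9] rot [ 3.1413e+00 -1.0000e-04  2.3296e+00] gap 94.1 F [ 0.7 -0.6  0.2] t 1.65
rotvec to target [ 0.0003 -0.0001  0.0006] shift AFTER turn cm [-0.23  0.57  9.09] shift before turn [-0.24  0.57  9.1 ]
```

```bash
python3 go.py 509 485.5 60 2.329; python3 -m jog '[[0,0.37,3,0,0,0,100],[0,0,3,0,0,0,100],[0,0,3,0,0,0,100],[0,0,0,0,0,0,100],[0,0,0,0,0,0,100]]'; python3 - <<'E'
from h import *
s,c,T=grab('wrist'); print(s['eef_pos'].round(1))
cv2.imwrite('pics/w2.png',c['color'])
E
python3 go.py 509 485.5 6 2.329
```

```text
pos [506.2 482.8 150.9] rot [ 3.1413e+00 -1.0000e-04  2.3296e+00] gap 94.1 F [ 0.7 -0.6  0.2] t 1.65
rotvec to target [ 0.0003 -0.0001  0.0006] shift AFTER turn cm [0.01 0.39 9.09] shift before turn [0.01 0.39 9.1 ]
clock: 2.15
eef_pos: [509.5, 485.4, 61.8]
eef_rot: [3.141, -0.0, 2.329]
wrist_force: [-0.2, -0.2, 0.5]
finger_gap: 93.9
[509.5 485.4  61.8]
pos [510.  485.7  62.8] rot [3.1390e+00 1.0000e-04 2.3294e+00] gap 93.9 F [-0.7  0.3  1. ] t 2.2
rotvec to target [0.0026 0.0001 0.0004] shift AFTER turn cm [ 0.05 -0.09  5.68] shift before turn [ 0.05 -0.1   5.68]
```

View pics/w2.png

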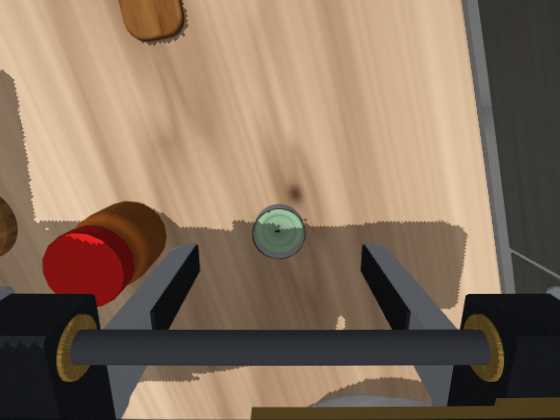

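```bash
python3 - <<'E'
from h import *
s,c,T=grab('wrist'); print(s['eef_pos'].round(1))
w2=atz(ray(c,(278,230),T),14); print(w2.round(1))
M=T[:3,:3]
E
python3 go.py 509 485.5 6 2.329
```

```text
[510.  485.7  62.8]
[509.7 485.6  14. ]
pos [510.3 485.7  63.1] rot [3.1383e+00 2.0000e-04 2.3292e+00] gap 94.3 F [ 0.3 -0.1 -0.5] t 2.25
rotvec to target [0.0033 0.0002 0.0002] shift AFTER turn cm [ 0.07 -0.11  5.71] shift before turn [ 0.07 -0.13  5.71]
```

```bash
python3 -m jog '[[0,0,2,0,0,0,100],[0,0,2,0,0,0,80],[0,0,1,0,0,0,70],[0,0,0,0,0,0,60],[0,0,0,0,0,0,60]]'; python3 go.py 509.7 485.6 6 2.329
```

```text
clock: 2.75
eef_pos: [510.3, 485.3, 12.0]
eef_rot: [3.14, 0.0, 2.329]
wrist_force: [-0.0, -0.2, 0.8]
finger_gap: 65.4
pos [510.3 485.3  12. ] rot [3.1398e+00 1.0000e-04 2.3288e+00] gap 65.4 F [-0.  -0.2  0.8] t 2.75
rotvec to target [ 0.0017  0.0001 -0.0002] shift AFTER turn cm [ 0.06 -0.03  0.6 ] shift before turn [ 0.06 -0.03  0.6 ]
```

```bash
python3 -m jog '[[0,0,0.65,0,0,0,60],[0,0,0,0,0,0,50],[0,0,0,0,0,0,40],[0,0,0,0,0,0,20],[0,0,0,0,0,0,20],[0,0,0,0,0,0,20],[0,0,0,0,0,0,20],[0,0,0,0,0,0,20]]' 15; python3 go.py 509.7 485.6 6 2.329
```

```text
clock: 3.55
eef_pos: [509.9, 485.0, 4.2]
eef_rot: [3.141, 0.0, 2.329]
wrist_force: [0.3, -1.1, 3.2]
finger_gap: 36.3
pos [509.9 485.    4.2] rot [3.1413 0.     2.3288] gap 36.3 F [ 0.3 -1.1  3.2] t 3.55
rotvec to target [ 0.0003  0.     -0.0002] shift AFTER turn cm [ 0.06  0.03 -0.18] shift before turn [ 0.06  0.03 -0.18]
```

```bash
python3 -m jog '[[0,0,-3,0,0,0,20],[0,0,-3,0,0,0,20],[0,0,-3,0,0,0,20],[0,0,0,0,0,0,20]]' 15; python3 - <<'E'
from h import *
s=vision.camera('side')
for z in (100,150,200,300,350,400,450,500,550,600): print(z,proj(s,(507,483,z)).round())
cv2.imwrite('pics/s2.png',cv2.resize(s['color'][0:170,60:420],None,fx=2.2,fy=2.2))
E
python3 go.py 420 300 115 2.329
```

```text
clock: 3.95
eef_pos: [511.2, 486.1, 98.8]
eef_rot: [3.135, 0.0, 2.329]
wrist_force: [-0.6, 0.5, 0.0]
finger_gap: 36.4
100 [271.  93.]
150 [271.  82.]
200 [271.  70.]
300 [270.  45.]
350 [270.  30.]
400 [270.  15.]
450 [270.  -1.]
500 [269. -18.]
550 [269. -37.]
600 [269. -57.]
pos [510.5 485.5  96. ] rot [3.1380e+00 1.0000e-04 2.3288e+00] gap 36.3 F [-0.6 -1.  -0.6] t 4.0
rotvec to target [ 0.0036  0.0001 -0.0002] shift AFTER turn cm [ -7.25 -19.32  -1.9 ] shift before turn [ -7.25 -19.31  -1.97]
```

View pics/s2.png

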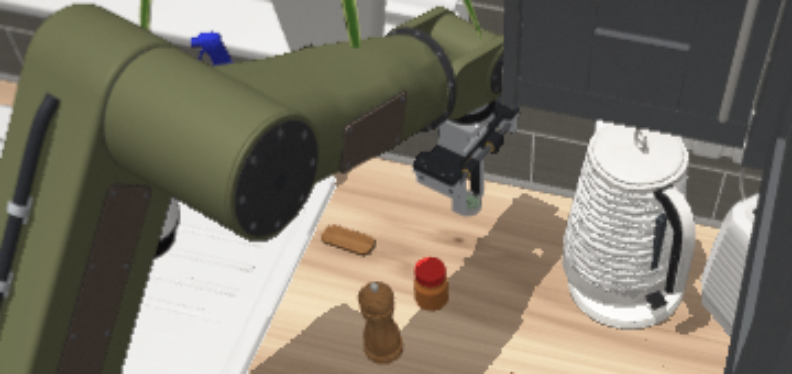

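```bash
python3 -m jog '[[-1.45,-3.86,-0.3,0,0,0,20],[-1.45,-3.86,-0.3,0,0,0,20],[-1.45,-3.86,-0.3,0,0,0,20],[-1.45,-3.86,-0.3,0,0,0,20],[-1.45,-3.86,-0.3,0,0,0,20],[0,0,0,0,0,0,20]]' 15; python3 go.py 472 84 100 2.329
```

```text
clock: 4.6
eef_pos: [417.3, 296.3, 107.9]
eef_rot: [-3.138, -0.0, 2.327]
wrist_force: [0.3, 0.1, -0.4]
finger_gap: 36.6
pos [417.3 296.3 107.9] rot [-3.1383e+00 -4.0000e-04  2.3272e+00] gap 36.6 F [ 0.3  0.1 -0.4] t 4.6
rotvec to target [-0.0033 -0.0004 -0.0018] shift AFTER turn cm [-19.17 -10.62   0.79] shift before turn [-19.19 -10.59   0.82]
```

```bash
python3 -m jog '[[-3.2,-1.77,0.2,0,0,0,20],[-3.2,-1.77,0.2,0,0,0,20],[-3.2,-1.77,0.2,0,0,0,20],[-3.2,-1.77,0.2,0,0,0,20],[-3.2,-1.77,0.2,0,0,0,20],[-3.2,-1.77,0,0,0,0,20],[0,0,0,0,0,0,20],[0,0,0,0,0,0,20]]' 15; python3 - <<'E'
from h import *
s,c,T=grab('wrist'); print(s['eef_pos'].round(1))
cv2.imwrite('pics/w3.png',c['color'])
t=vision.camera('top'); cv2.imwrite('pics/t3.png',t['color'])
E
python3 go.py 472 84 60 2.329
```

```text
clock: 5.4
eef_pos: [474.4, 87.0, 98.2]
eef_rot: [-3.141, -0.001, 2.327]
wrist_force: [0.5, 1.0, -0.2]
finger_gap: 36.1
[474.4  87.   98.2]
pos [474.2  87.9  98.4] rot [-3.1409e+00 -7.0000e-04  2.3295e+00] gap 36.3 F [ 0.  -0.2 -0.2] t 5.5
rotvec to target [-0.0007 -0.0007  0.0005] shift AFTER turn cm [-0.14 -0.43  3.84] shift before turn [-0.14 -0.42  3.84]
```

View pics/w3.png

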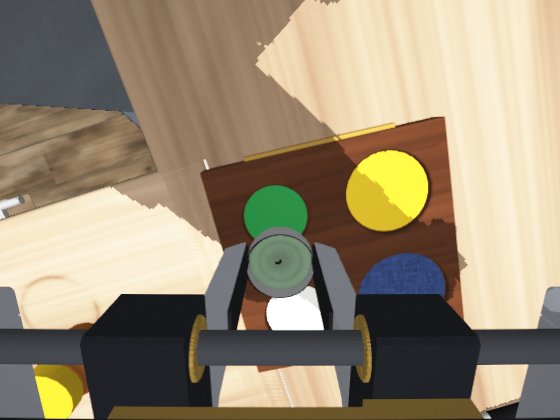

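```bash
python3 - <<'E'
from h import *
s,c,T=grab('wrist'); print(s['eef_pos'].round(1))
print(atz(ray(c,(388,190),T),14).round(1))
for uv in [(275.5,216),(278,262)]: print(atz(ray(c,uv,T),14 if uv[1]<250 else 108).round(1))
# project predicted recess circles
ex=np.array([.8303,-.558,0]);ey=np.array([.558,.8303,0]);c0=np.array([535.8,96.5,0])
im=c['color'].copy()
for x,y,r in[(46,46,39),(-46,46,34),(46,-46,30),(-46,-46,27)]:
    for z in (20,):
        P=[proj(c,c0+(x+r*np.cos(a))*ex+(y+r*np.sin(a))*ey+[0,0,z],T) for a in np.linspace(0,6.28,60)]
        cv2.polylines(im,[np.array(P).round().astype(int)],True,(255,0,255),1)
cv2.imwrite('pics/w3b.png',im)
E
```

```text
[474.2  87.9  98.4]
[522.8 164.5  14. ]
[471.8  86.4  14. ]
[473.4  88.5 108. ]
```

View pics/w3b.png

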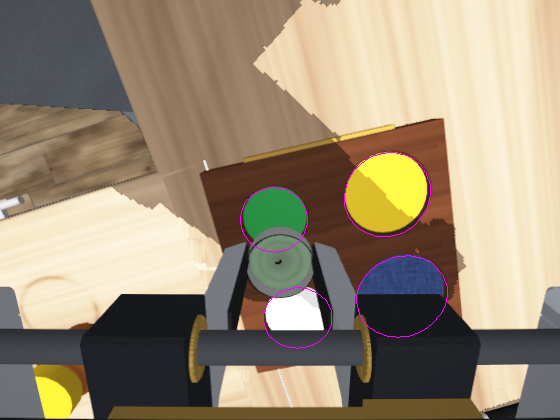

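```bash
python3 go.py 472 85.5 40; python3 -m jog '[[-0.05,-0.32,2.5,0,0,0,20],[0,0,2,0,0,0,20],[0,0,1.3,0,0,0,20],[0,0,0,0,0,0,20],[0,0,0,0,0,0,20],[0,0,0,0,0,0,20]]' 15;  python3 go.py 472 85.5 23
```

```text
pos [474.2  88.1  98.6] rot [-3.1412e+00 -5.0000e-04  2.3300e+00] gap 36.4 F [0.3 0.8 0.4] t 5.55
rotvec to target [-0.0004 -0.0005  0.    ] shift AFTER turn cm [-0.04 -0.33  5.86] shift before turn [-0.04 -0.33  5.86]
clock: 6.15
eef_pos: [472.9, 84.8, 41.8]
eef_rot: [3.14, 0.001, 2.329]
wrist_force: [-0.4, -0.2, -0.5]
finger_gap: 36.4
pos [472.9  84.8  41.8] rot [3.1405e+00 8.0000e-04 2.3291e+00] gap 36.4 F [-0.4 -0.2 -0.5] t 6.15
rotvec to target [0.0011 0.0008 0.    ] shift AFTER turn cm [ 0.11 -0.02  1.88] shift before turn [ 0.11 -0.02  1.88]
```

```bash
python3 -m jog '[[0,0,1,0,0,0,20],[0,0,0.8,0,0,0,20],[0,0,0,0,0,0,20],[0,0,0,0,0,0,20],[0,0,0,0,0,0,20]]' 15;  python3 go.py 472 85.5 23; python3 - <<'E'
from h import *
s,c,T=grab('wrist'); print(s['eef_pos'].round(1))
cv2.imwrite('pics/w4.png',c['color'])
E
```

```text
clock: 6.65
eef_pos: [472.5, 84.6, 23.1]
eef_rot: [3.141, 0.0, 2.329]
wrist_force: [0.8, 0.7, 0.1]
finger_gap: 36.0
pos [472.5  84.6  23.1] rot [3.1415e+00 1.0000e-04 2.3288e+00] gap 36.0 F [0.8 0.7 0.1] t 6.65
rotvec to target [0.0001 0.0001 0.    ] shift AFTER turn cm [0.1  0.03 0.01] shift before turn [0.1  0.03 0.01]
[472.5  84.6  23.1]
```

View pics/w4.png

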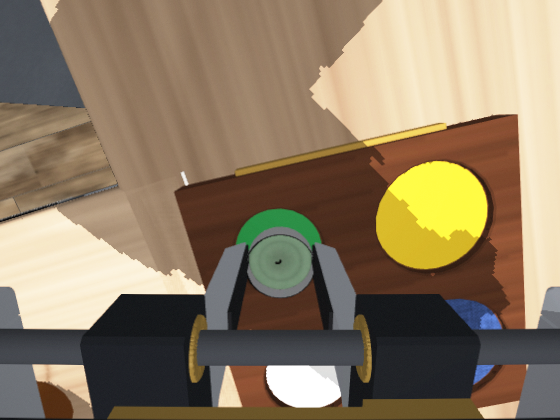

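```bash
python3 - <<'E'
from h import *
s,c,T=grab('wrist'); p=s['eef_pos'];M=toolT(s)[:3,:3]
for z in(14,20): print((M.T@(atz(ray(c,(278.5,209),T),z)-p)).round(1))
print((M.T@(atz(ray(c,(278,262),T),31)-p)).round(1))
E
```

```text
[26.1  0.1  9.1]
[27.7  0.2  3.1]
[ 0.2 -0.1 -7.9]
```

```bash
python3 -m jog '[[0,0,0.1,0,0,0,45],[0,0,0,0,0,0,50],[0,0,0,0,0,0,60],[0,0,0,0,0,0,60],[0,0,-2,0,0,0,60],[0,0,-3,0,0,0,60],[0,0,-3,0,0,0,60],[0,0,0,0,0,0,60]]' 15; python3 - <<'E'
from h import *
s,c,T=grab('wrist'); print(s['eef_pos'].round(1))
cv2.imwrite('pics/w5.png',c['color'])
E
python3 go.py 432 -136 170 1.265
```

```text
clock: 7.55
eef_pos: [474.1, 84.8, 105.4]
eef_rot: [3.137, 0.004, 2.329]
wrist_force: [0.1, 0.1, 0.1]
finger_gap: 56.2
[474.1  84.8 105.4]
pos [473.2  84.6 103.4] rot [3.1389e+00 2.0000e-03 2.3288e+00] gap 56.5 F [0.4 0.6 0. ] t 7.6
rotvec to target [3.5000e-03 4.0000e-04 1.0638e+00] shift AFTER turn cm [-22.28   2.71  -6.66] shift before turn [-13.2  -18.14  -6.68]
```

View pics/w5.png

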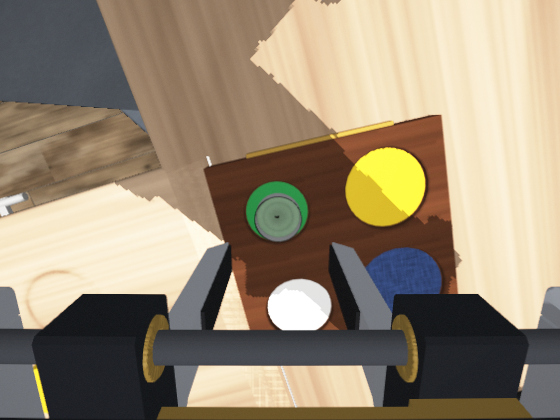

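```bash
python3 -m jog '[[0,0,-0.8,0,0,0.133,100],[0,0,-0.8,0,0,0.133,100],[0,0,-0.8,0,0,0.133,100],[0,0,-0.8,0,0,0.133,100],[0,0,-0.8,0,0,0.133,100],[0,0,-0.8,0,0,0.133,100],[0,0,-0.8,0,0,0.133,100],[0,0,0,0,0,0.133,100]]' 15; python3 go.py 432 -136 150 1.265
```

```text
clock: 8.4
eef_pos: [472.4, 84.5, 157.7]
eef_rot: [-3.141, 0.0, 1.259]
wrist_force: [0.2, -0.9, -0.0]
finger_gap: 94.2
pos [472.4  84.5 157.7] rot [-3.1414e+00  1.0000e-04  1.2593e+00] gap 94.2 F [ 0.2 -0.9 -0. ] t 8.4
rotvec to target [-0.0002  0.0001 -0.0057] shift AFTER turn cm [-22.25   2.79   0.77] shift before turn [-22.23   2.91   0.77]
```

```bash
python3 -m jog '[[-3.2,0.4,0,0,0,0,100],[-3.2,0.4,0,0,0,0,100],[-3.2,0.4,0,0,0,0,100],[-3.2,0.4,0,0,0,0,100],[-3.2,0.4,0.3,0,0,0,100],[-3.2,0.4,0.3,0,0,0,100],[-3,0.4,0,0,0,0,100],[0,0,0,0,0,0,100]]' 15; python3 - <<'E'
from h import *
s,c,T=grab('wrist'); print(s['eef_pos'].round(1))
cv2.imwrite('pics/w6.png',c['color'])
E
python3 go.py 432 -136 150 1.265
```

```text
clock: 9.2
eef_pos: [431.3, -137.8, 150.8]
eef_rot: [-3.14, 0.0, 1.262]
wrist_force: [-0.8, 0.1, 0.0]
finger_gap: 93.9
[ 431.3 -137.8  150.8]
pos [ 431.6 -136.5  150.8] rot [-3.1398e+00 -1.0000e-04  1.2622e+00] gap 94.1 F [ 0.4  0.7 -0.3] t 9.25
rotvec to target [-0.0018 -0.0001 -0.0028] shift AFTER turn cm [0.06 0.03 0.08] shift before turn [0.06 0.03 0.08]
```

View pics/w6.png

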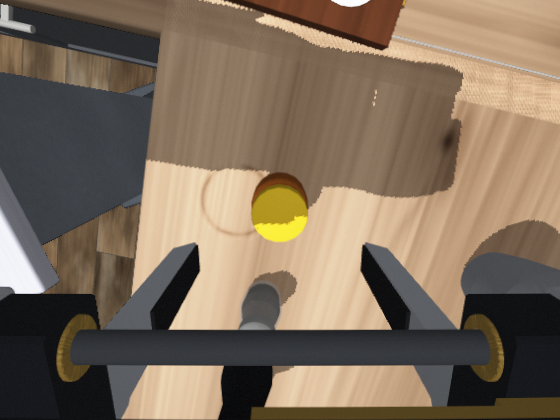

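```bash
python3 - <<'E'
from h import *
s,c,T=grab('wrist'); print(s['eef_pos'].round(1))
r=ray(c,(279.5,213),T);print(atz(r,70).round(1))
t=vision.camera('top')
x,e=tri([r,ray(t,(366.8,197.2)),]);print(x.round(1),e)
print(atz(ray(c,(470,280),T),0).round(),atz(ray(c,(470,280),T),60).round())
E
python3 go.py 433 -135 22 1.265
```

```text
[ 431.6 -136.5  150.8]
[ 433.7 -131.7   70. ]
[ 432.9 -137.1   55.5] 1.7203715969339695
[ 602. -285.    0.] [ 576. -245.   60.]
pos [ 432.  -135.1  151.2] rot [-3.1404e+00 -2.0000e-04  1.2646e+00] gap 94.0 F [-0.   1.1 -0.9] t 9.35
rotvec to target [-0.0012 -0.0002 -0.0004] shift AFTER turn cm [ 0.04  0.09 12.92] shift before turn [ 0.04  0.11 12.92]
```

```bash
python3 -m jog '[[0,0.1,2,0,0,0,100],[0,0,2,0,0,0,100],[0,0,1.5,0,0,0,100],[0,0,0,0,0,0,100],[0,0,0,0,0,0,100],[0,0,0,0,0,0,100]]' 15; python3 - <<'E'
from h import *
s,c,T=grab('wrist'); print(s['eef_pos'].round(1))
cv2.imwrite('pics/w7.png',c['color'])
np.save('T.npy',T)
E
python3 go.py 433 -135 22 1.265
```

```text
clock: 9.95
eef_pos: [433.6, -135.6, 97.7]
eef_rot: [3.14, 0.0, 1.265]
wrist_force: [0.1, 0.1, -0.5]
finger_gap: 94.1
[ 433.6 -135.6   97.7]
pos [ 433.6 -135.7   97.7] rot [3.1403e+00 1.0000e-04 1.2652e+00] gap 94.1 F [-0.3 -0.  -1. ] t 10.0
rotvec to target [0.0013 0.0001 0.0002] shift AFTER turn cm [ 0.05 -0.08  7.57] shift before turn [ 0.05 -0.09  7.57]
```

View pics/w7.png

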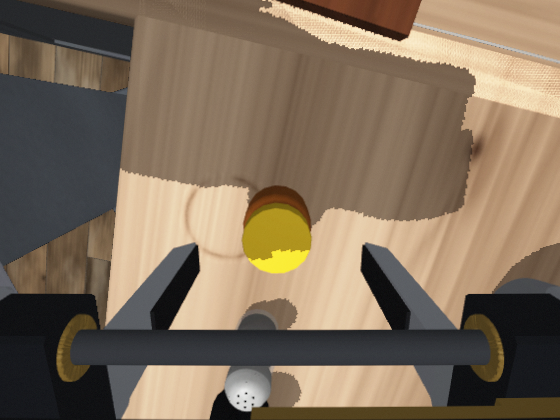

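```bash
python3 - <<'E'
from h import *
T=np.load('T.npy'); c=vision.camera('wrist')
print(atz(ray(c,(276.5,238.5),T),70).round(1))
E
python3 go.py 432.5 -135 22 1.265
```

```text
[ 433.2 -132.9   70. ]
pos [ 433.6 -135.8   97.7] rot [3.1403e+00 1.0000e-04 1.2650e+00] gap 93.7 F [-0.3  0.2  0.3] t 10.05
rotvec to target [0.0012 0.0001 0.    ] shift AFTER turn cm [ 0.05 -0.12  7.57] shift before turn [ 0.05 -0.13  7.57]
```

```bash
python3 -m jog '[[0.13,-0.1,2,0,0,0,100],[0,0,2.5,0,0,0,100],[0,0,2,0,0,0,100],[0,0,1,0,0,0,100],[0,0,0,0,0,0,80],[0,0,0,0,0,0,40],[0,0,0,0,0,0,40],[0,0,0,0,0,0,40]]' 25; python3 go.py 432.5 -135 22 1.265;python3 -m jog '[[0,0,0,0,0,0,35],[0,0,0,0,0,0,35],[0,0,0,0,0,0,35]]' 25;python3 go.py 433 -135 120 1.265
```

```text
clock: 10.85
eef_pos: [433.0, -134.5, 22.7]
eef_rot: [3.14, 0.0, 1.265]
wrist_force: [0.1, 0.4, -0.1]
finger_gap: 65.2
pos [ 433.  -134.5   22.7] rot [3.1402e+00 1.0000e-04 1.2648e+00] gap 65.2 F [ 0.1  0.4 -0.1] t 10.85
rotvec to target [ 0.0014  0.0001 -0.0002] shift AFTER turn cm [-0.07 -0.04  0.07] shift before turn [-0.07 -0.04  0.07]
clock: 11.15
eef_pos: [432.7, -134.4, 22.3]
eef_rot: [3.141, 0.0, 1.265]
wrist_force: [-1.3, 0.2, 5.8]
finger_gap: 51.5
pos [ 432.7 -134.4   22.3] rot [3.1413e+00 1.0000e-04 1.2648e+00] gap 51.5 F [-1.3  0.2  5.8] t 11.15
rotvec to target [ 0.0003  0.0001 -0.0002] shift AFTER turn cm [-0.05  0.04 -9.77] shift before turn [-0.05  0.05 -9.77]
```

```bash
python3 -m jog '[[0,0,-2,0,0,0,35],[0,0,-3,0,0,0,35],[0,0,-3,0,0,0,35],[0,0,0,0,0,0,35]]' 25;python3 go.py 523.3 160.5 100 1.265
```

```text
clock: 11.55
eef_pos: [434.1, -134.9, 105.0]
eef_rot: [3.136, 0.0, 1.265]
wrist_force: [-0.2, 0.5, -3.0]
finger_gap: 51.4
pos [ 434.1 -134.9  105. ] rot [3.1362e+00 4.0000e-04 1.2649e+00] gap 51.4 F [-0.2  0.5 -3. ] t 11.55
rotvec to target [ 0.0054  0.0004 -0.0001] shift AFTER turn cm [30.86 -0.38  0.5 ] shift before turn [30.86 -0.39  0.48]
```

```bash
python3 -m jog '[[3.9,0,0,0,0,0,35],[3.9,0,0,0,0,0,35],[3.9,0,0,0,0,0,35],[3.9,0,0,0,0,0,35],[3.9,0,0,0,0,0,35],[3.9,0,0,0,0,0,35],[3.9,-0.3,0,0,0,0,35],[3.5,0,0,0,0,0,35]]' 25;python3 -m jog '[[0,0,0,0,0,0,35],[0,0,0,0,0,0,35],[0,0,0,0,0,0,35]]' 25;python3 go.py 523.3 160.5 60 1.265; python3 - <<'E'
from h import *
s,c,T=grab('wrist'); print(s['eef_pos'].round(1))
cv2.imwrite('pics/w8.png',c['color'])
t=vision.camera('top'); cv2.imwrite('pics/t8.png',cv2.resize(t['color'][80:240,170:370],None,fx=4,fy=4,interpolation=2))
E
```

```text
clock: 12.35
eef_pos: [522.1, 162.1, 100.4]
eef_rot: [-3.14, 0.001, 1.265]
wrist_force: [-0.4, -0.5, -2.1]
finger_gap: 51.4
clock: 12.65
eef_pos: [522.1, 159.4, 101.1]
eef_rot: [-3.14, 0.001, 1.264]
wrist_force: [0.5, -0.3, -1.9]
finger_gap: 51.2
pos [522.1 159.4 101.1] rot [-3.1405e+00  8.0000e-04  1.2642e+00] gap 51.2 F [ 0.5 -0.3 -1.9] t 12.65
rotvec to target [-0.0011  0.0008 -0.0008] shift AFTER turn cm [0.14 0.09 4.11] shift before turn [0.15 0.09 4.11]
[522.1 159.4 101.1]
```

View pics/w8.png

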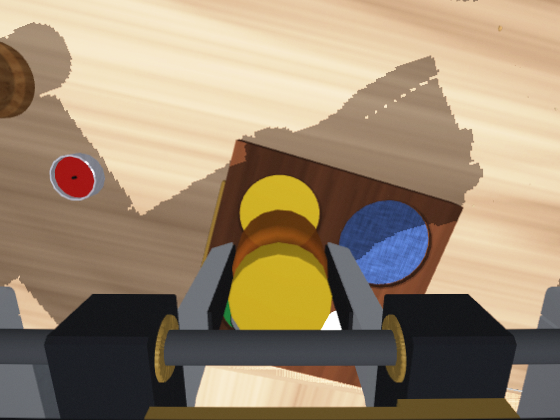

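View pics/t8.png

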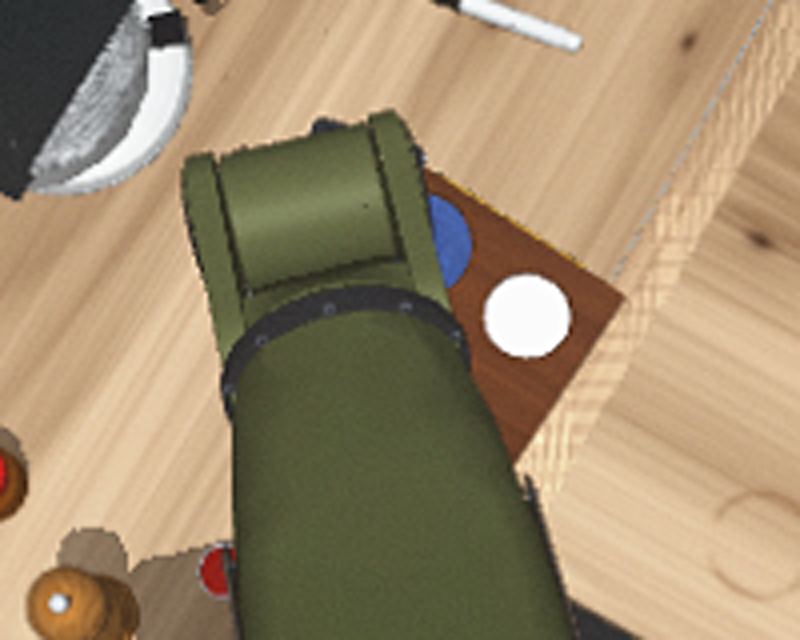

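```bash
python3 - <<'E'
from h import *
s,c,T=grab('wrist'); p=s['eef_pos'];M=toolT(s)[:3,:3]; print(p)
for z in(14,20):
    q=atz(ray(c,(280,175),T),z); print(q.round(1),(M.T@(q-p)).round(1))
    print('blue',atz(ray(c,(385,242.5),T),z).round(1))
print('lid',(M.T@(atz(ray(c,(280,291),T),149)-p)).round(1))
E
```

```text
[522.33778384 159.28076801 101.65372168]
[534.  192.4  14. ] [35.1  1.1 87.6]
blue [601.6 110.1  14. ]
[534.3 193.2  20. ] [36.   1.1 81.6]
blue [600.3 112.9  20. ]
lid [  5.1   1.1 -47.3]
```

```bash
python3 - <<'E'
from h import *
s,c,T=grab('wrist'); p=s['eef_pos'];M=toolT(s)[:3,:3]; print(p)
cv2.imwrite('pics/w8c.png',cv2.resize(c['color'][150:350,190:370],None,fx=4,fy=3,interpolation=2))
for v in (208,210,212): print((M.T@(atz(ray(c,(280,v),T),79)-p)).round(1))
E
```

```text
[522.44387007 159.39808545 101.83418074]
[24.4  1.1 22.8]
[23.1  1.1 22.8]
[21.8  1.1 22.8]
```

View pics/w8c.png

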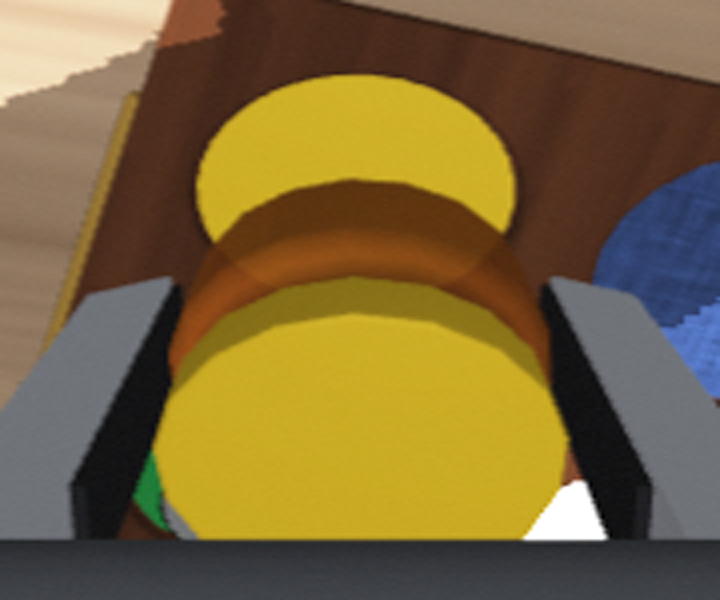

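```bash
python3 -m jog '[[0.1,0.09,2,0,0,0,35],[0,0,2,0,0,0,35],[0,0,1.5,0,0,0,35],[0,0,0.5,0,0,0,35],[0,0,0,0,0,0,35],[0,0,0,0,0,0,35],[0,0,0,0,0,0,35]]' 25;python3 go.py 523.3 160.5 37 1.265; python3 - <<'E'
from h import *
s,c,T=grab('wrist'); print(s['eef_pos'].round(1))
cv2.imwrite('pics/w9.png',c['color'])
E
```

```text
clock: 13.55
eef_pos: [524.1, 161.0, 42.8]
eef_rot: [3.14, -0.001, 1.265]
wrist_force: [-0.0, -0.2, -2.0]
finger_gap: 51.1
pos [524.1 161.   42.8] rot [ 3.1404e+00 -7.0000e-04  1.2647e+00] gap 51.1 F [-0.  -0.2 -2. ] t 13.55
rotvec to target [ 0.0012 -0.0007 -0.0003] shift AFTER turn cm [-0.07 -0.06  0.58] shift before turn [-0.07 -0.07  0.58]
[524.1 161.   42.8]
```

View pics/w9.png

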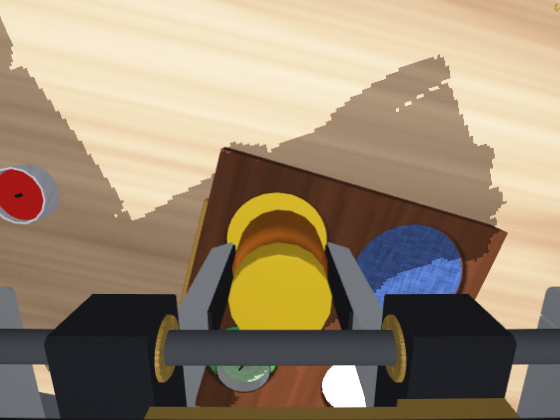

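```bash
python3 -m jog '[[0,0,0.4,0,0,0,35],[0,0,0,0,0,0,35],[0,0,0.2,0,0,0,35],[0,0,0,0,0,0,35],[0,0,0,0,0,0,35]]' 25;python3 go.py 523.3 160.5 37 1.265
```

```text
clock: 14.1
eef_pos: [523.8, 161.0, 36.3]
eef_rot: [3.141, -0.0, 1.265]
wrist_force: [-1.3, -1.1, 4.4]
finger_gap: 51.4
pos [523.8 161.   36.3] rot [ 3.1412e+00 -2.0000e-04  1.2648e+00] gap 51.4 F [-1.3 -1.1  4.4] t 14.1
rotvec to target [ 0.0004 -0.0002 -0.0002] shift AFTER turn cm [-0.06 -0.04 -0.07] shift before turn [-0.06 -0.04 -0.07]
```

```bash
python3 -m jog '[[0,0,0,0,0,0,60],[0,0,0,0,0,0,70],[0,0,0,0,0,0,75],[0,0,0,0,0,0,75],[0,0,-2,0,0,0,75],[0,0,-3,0,0,0,75],[0,0,-3,0,0,0,75],[0,0,-3,0,0,0,75]]' 25;python3 -m jog '[[0,0,-1.5,0,0,0,100],[0,0,0,0,0,0,100]]' 25;python3 go.py 377.5 -235 180 1.014; python3 - <<'E'
from h import *
s,c,T=grab('wrist'); print(s['eef_pos'].round(1))
cv2.imwrite('pics/w10.png',c['color'])
E
```

```text
clock: 14.9
eef_pos: [523.6, 160.9, 147.1]
eef_rot: [-3.141, 0.0, 1.265]
wrist_force: [-0.4, -0.9, -0.9]
finger_gap: 71.0
clock: 15.1
eef_pos: [524.5, 161.2, 163.0]
eef_rot: [3.138, -0.002, 1.265]
wrist_force: [0.7, -0.4, -0.1]
finger_gap: 83.0
pos [524.5 161.2 163. ] rot [ 3.1383e+00 -2.0000e-03  1.2648e+00] gap 83.0 F [ 0.7 -0.4 -0.1] t 15.1
rotvec to target [ 0.003  -0.0024  0.2508] shift AFTER turn cm [-41.4    8.45  -1.7 ] shift before turn [-42.2   -2.08  -1.79]
[524.5 161.2 163. ]
```

View pics/w10.png

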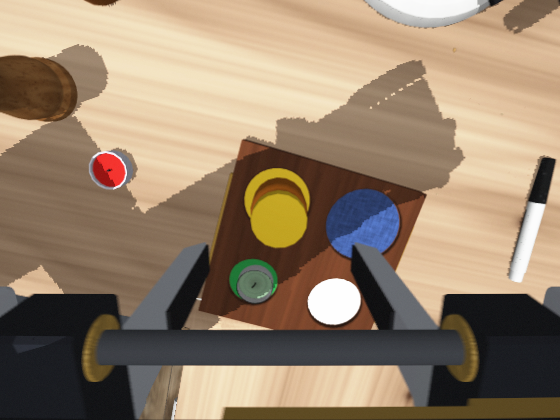

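```bash
python3 -m jog '[[0,0,0,0,0,0.126,100],[0,0,0,0,0,0.125,100],[-4,0.8,0,0,0,0,100],[-4,0.8,0,0,0,0,100],[-4,0.8,0,0,0,0,100],[-4,0.8,0,0,0,0,100],[-4,0.8,0,0,0,0,100],[-4,0.8,0,0,0,0,100]]' 25;python3 go.py 377.5 -235 165 1.014
```

```text
clock: 15.95
eef_pos: [436.2, -69.3, 159.6]
eef_rot: [-3.14, 0.001, 1.014]
wrist_force: [0.8, -0.3, -0.5]
finger_gap: 94.1
pos [436.2 -69.3 159.6] rot [-3.1398e+00  6.0000e-04  1.0140e+00] gap 94.1 F [ 0.8 -0.3 -0.5] t 15.95
rotvec to target [-0.0018  0.0006 -0.    ] shift AFTER turn cm [-17.17   3.77  -0.54] shift before turn [-17.17   3.77  -0.54]
```

```bash
python3 -m jog '[[-3.5,0.8,0,0,0,0,100],[-3.5,0.8,0,0,0,0,100],[-3.5,0.8,0,0,0,0,100],[-3.5,0.8,0,0,0,0,100],[-3.2,0.6,0,0,0,0,100],[0,0,0,0,0,0,100],[0,0,0,0,0,0,100],[0,0,0,0,0,0,100]]' 25;python3 go.py 377.5 -235 165 1.014;python3 - <<'E'
from h import *
s,c,T=grab('wrist'); print(s['eef_pos'].round(1))
cv2.imwrite('pics/w11.png',c['color']);np.save('T.npy',T)
E
```

```text
clock: 16.75
eef_pos: [378.9, -233.4, 160.3]
eef_rot: [-3.14, -0.0, 1.014]
wrist_force: [0.6, 0.3, -0.8]
finger_gap: 94.1
pos [ 378.9 -233.4  160.3] rot [-3.1404e+00 -2.0000e-04  1.0143e+00] gap 94.1 F [ 0.6  0.3 -0.8] t 16.75
rotvec to target [-0.0012 -0.0002  0.0003] shift AFTER turn cm [-0.21 -0.04 -0.47] shift before turn [-0.21 -0.04 -0.47]
[ 378.9 -233.4  160.3]
```

View pics/w11.png

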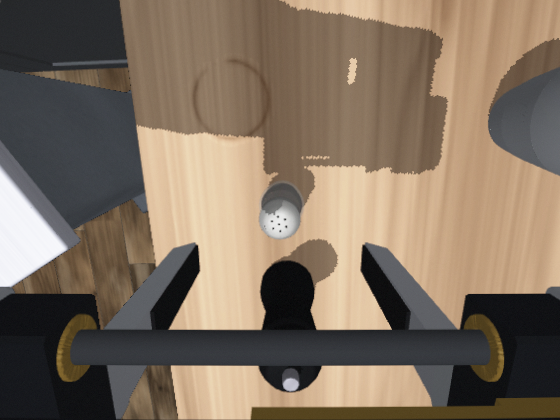

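```bash
python3 - <<'E'
from h import *
T=np.load('T.npy'); c=vision.camera('wrist')
print(atz(ray(c,(280,222),T),90).round(1),atz(ray(c,(280,219),T),82).round(1),atz(ray(c,(291,379),T),152).round(1))
E
python3 go.py 377.5 -235 110 1.014
```

```text
[ 380.2 -232.9   90. ] [ 380.3 -232.8   82. ] [ 337.8 -315.   152. ]
pos [ 379.1 -233.4  160.6] rot [-3.1411e+00 -1.0000e-04  1.0151e+00] gap 93.8 F [0.1 0.7 0. ] t 16.85
rotvec to target [-0.0005 -0.0001  0.0011] shift AFTER turn cm [-0.22 -0.05  5.06] shift before turn [-0.22 -0.05  5.06]
```

```bash
python3 -m jog '[[0,0,2.5,0,0,0,100],[0,0,2.5,0,0,0,100],[0,0,1.5,0,0,0,100],[0,0,0,0,0,0,100],[0,0,0,0,0,0,100],[0,0,0,0,0,0,100]]' 25;python3 go.py 379 -233.8 27 1.014;python3 - <<'E'
from h import *
s,c,T=grab('wrist'); print(s['eef_pos'].round(1))
cv2.imwrite('pics/w12.png',c['color']);np.save('T.npy',T)
E
```

```text
clock: 17.45
eef_pos: [379.4, -234.3, 96.9]
eef_rot: [3.14, 0.0, 1.014]
wrist_force: [-0.1, -1.4, 0.6]
finger_gap: 94.1
pos [ 379.4 -234.3   96.9] rot [3.1401e+00 1.0000e-04 1.0142e+00] gap 94.1 F [-0.1 -1.4  0.6] t 17.45
rotvec to target [0.0015 0.0001 0.0002] shift AFTER turn cm [ 0.02 -0.06  6.99] shift before turn [ 0.02 -0.07  6.99]
[ 379.4 -234.3   96.9]
```

View pics/w12.png

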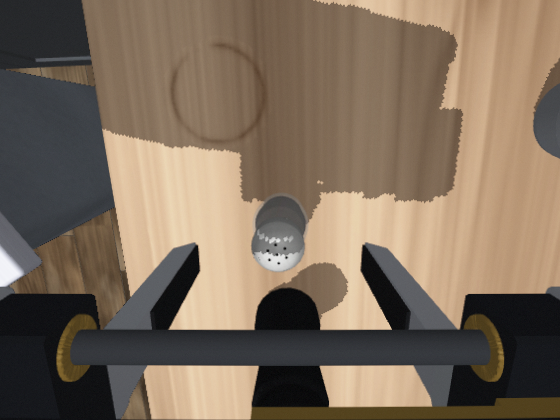

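```bash
python3 -m jog '[[0.05,-0.05,2.5,0,0,0,100],[0,0,2.5,0,0,0,100],[0,0,1.5,0,0,0,80],[0,0,0.5,0,0,0,60],[0,0,0,0,0,0,40],[0,0,0,0,0,0,30],[0,0,0,0,0,0,30],[0,0,0,0,0,0,30]]' 25;python3 -m jog '[[0,0,0,0,0,0,30],[0,0,0,0,0,0,30],[0,0,0,0,0,0,30],[0,0,0,0,0,0,30]]' 25;python3 go.py 379 -233.8 27 1.014
```

```text
clock: 18.3
eef_pos: [379.0, -233.7, 26.6]
eef_rot: [3.14, 0.0, 1.014]
wrist_force: [-0.2, -0.0, -0.5]
finger_gap: 49.8
clock: 18.7
eef_pos: [379.0, -233.7, 26.3]
eef_rot: [3.141, 0.0, 1.014]
wrist_force: [0.8, 0.4, 5.4]
finger_gap: 41.1
pos [ 379.  -233.7   26.3] rot [3.1408e+00 1.0000e-04 1.0138e+00] gap 41.1 F [0.8 0.4 5.4] t 18.7
rotvec to target [ 0.0008  0.0001 -0.0002] shift AFTER turn cm [-0.    0.01 -0.07] shift before turn [-0.    0.01 -0.07]
```

```bash
python3 -m jog '[[0,0,-2,0,0,0,30],[0,0,-3,0,0,0,30],[0,0,-2.5,0,0,0,30],[0,0,0,0,0,0,30]]' 25;python3 go.py 548.3 33 100 1.014
```

```text
clock: 19.1
eef_pos: [379.8, -234.3, 103.4]
eef_rot: [3.137, 0.0, 1.014]
wrist_force: [-0.4, -1.2, -1.2]
finger_gap: 40.7
pos [ 379.8 -234.3  103.4] rot [3.1371e+00 3.0000e-04 1.0138e+00] gap 40.7 F [-0.4 -1.2 -1.2] t 19.1
rotvec to target [ 0.0045  0.0003 -0.0002] shift AFTER turn cm [31.6   0.18  0.34] shift before turn [31.6   0.18  0.33]
```

```bash
python3 -m jog '[[4,0,0,0,0,0,30],[4,0,0,0,0,0,30],[4,0,0,0,0,0,30],[4,0,0,0,0,0,30],[4,0,0,0,0,0,30],[4,0,0,0,0,0,30],[4,0.2,0,0,0,0,30],[3.6,0,0,0,0,0,30]]' 25;python3 -m jog '[[0,0,0,0,0,0,30],[0,0,0,0,0,0,30],[0,0,0,0,0,0,30],[0,0,0,0,0,0,30]]' 25;python3 go.py 548.3 33 70 1.014; python3 - <<'E'
from h import *
s,c,T=grab('wrist'); print(s['eef_pos'].round(1))
cv2.imwrite('pics/w13.png',c['color']);np.save('T.npy',T)
E
```

```text
clock: 19.9
eef_pos: [547.7, 35.4, 99.4]
eef_rot: [-3.14, 0.001, 1.014]
wrist_force: [0.3, -0.4, -0.5]
finger_gap: 40.9
clock: 20.3
eef_pos: [547.0, 32.8, 100.7]
eef_rot: [-3.141, 0.0, 1.013]
wrist_force: [0.4, -0.0, -0.7]
finger_gap: 41.2
pos [547.   32.8 100.7] rot [-3.1413e+00  3.0000e-04  1.0126e+00] gap 41.2 F [ 0.4 -0.  -0.7] t 20.3
rotvec to target [-0.0003  0.0003 -0.0014] shift AFTER turn cm [0.09 0.09 3.07] shift before turn [0.09 0.09 3.07]
[547.   32.8 100.7]
```

View pics/w13.png

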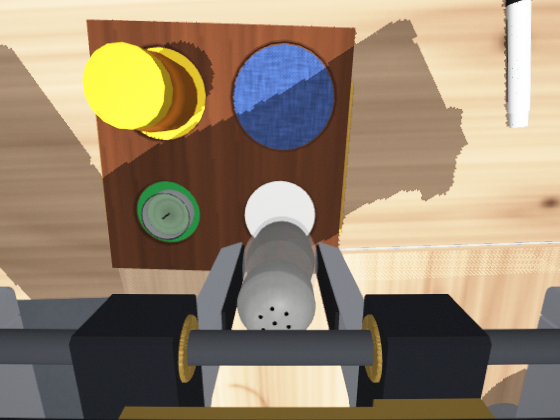

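```bash
python3 - <<'E'
from h import *
T=np.load('T.npy'); c=vision.camera('wrist'); s=monitor.read_state(); p=s['eef_pos'];M=toolT(s)[:3,:3]
for z in (14,20):
  for uv in [(280,181),(283,97),(283,42),(283,150)]: q=atz(ray(c,uv,T),z);print(uv,q.round(1),(M.T@(q-p)).round(1))
print((M.T@(atz(ray(c,(280,222),T),74.5)-p)).round(1))
E
```

```text
(280, 181) [564.   58.2  14. ] [30.3  0.8 87. ]
(283, 97) [600.1 111.4  14. ] [94.6  3.2 87. ]
(283, 42) [620.3 143.8  14. ] [132.7   3.2  87. ]
(283, 150) [579.1  77.8  14. ] [55.   3.2 87. ]
(280, 181) [564.6  59.1  20. ] [31.4  0.8 81. ]
(283, 97) [599.8 111.1  20. ] [94.2  3.2 81. ]
(283, 42) [619.5 142.7  20. ] [131.4   3.2  81. ]
(283, 150) [579.3  78.3  20. ] [55.5  3.2 81. ]
[14.2  0.8 26.5]
```

```bash
python3 - <<'E'
from h import *
s,c,T=grab('wrist');p=s['eef_pos'];M=toolT(s)[:3,:3]
cv2.imwrite('pics/w13c.png',cv2.resize(c['color'][170:340,200:360],None,fx=4.5,fy=3.5,interpolation=2))
for v in (205,210,215,220): print(v,(M.T@(atz(ray(c,(280,v),T),74.5)-p)).round(1))
print(proj(c,p+M@[0,0,26.3],T))
E
```

```text
205 [25.7  0.9 26.5]
210 [22.4  0.9 26.5]
215 [19.1  0.9 26.5]
220 [15.8  0.9 26.5]
[278.62920953 243.16981287]
```

View pics/w13c.png

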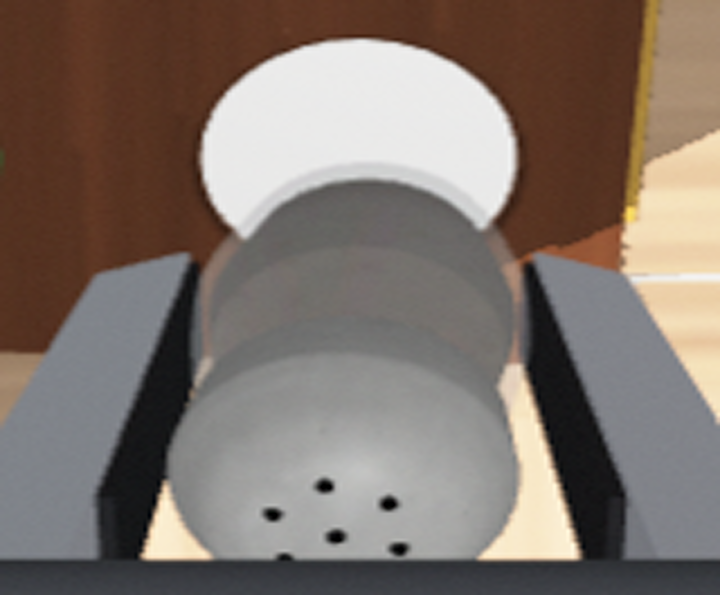

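```bash
python3 -m jog '[[0.25,0.09,2,0,0,0,30],[0,0,2,0,0,0,30],[0,0,1.2,0,0,0,30],[0,0,0,0,0,0,30],[0,0,0,0,0,0,30],[0,0,0,0,0,0,30]]' 25;python3 go.py 549 34 41 1.014; python3 - <<'E'
from h import *
s,c,T=grab('wrist'); print(s['eef_pos'].round(1))
cv2.imwrite('pics/w14.png',c['color']);np.save('T.npy',T)
E
```

```text
clock: 21.05
eef_pos: [550.1, 35.2, 50.0]
eef_rot: [3.14, -0.001, 1.014]
wrist_force: [0.4, -0.1, -0.9]
finger_gap: 40.7
pos [550.1  35.2  50. ] rot [ 3.1403e+00 -8.0000e-04  1.0137e+00] gap 40.7 F [ 0.4 -0.1 -0.9] t 21.05
rotvec to target [ 0.0013 -0.0008 -0.0003] shift AFTER turn cm [-0.16 -0.03  0.9 ] shift before turn [-0.16 -0.03  0.9 ]
[550.1  35.2  50. ]
```

View pics/w14.png

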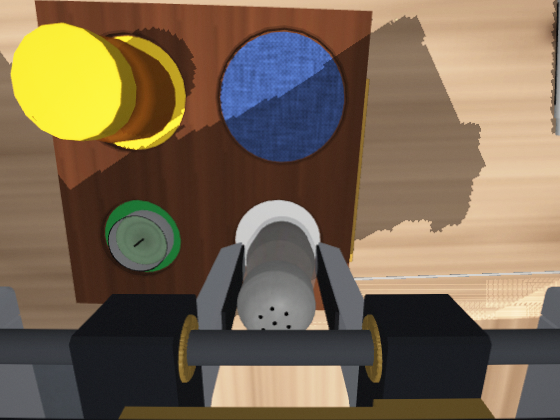

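```bash
python3 - <<'E'
from h import *
T=np.load('T.npy'); c=vision.camera('wrist'); s=monitor.read_state(); p=s['eef_pos'];M=toolT(s)[:3,:3]
for z in (14,20): print((M.T@(atz(ray(c,(278,200),T),z)-p)).round(1))
E
python3 -m jog '[[0,0,0.5,0,0,0,30],[0,0,0,0,0,0,30],[0,0,0.3,0,0,0,30],[0,0,0,0,0,0,30],[0,0,0.2,0,0,0,30],[0,0,0,0,0,0,30]]' 25;python3 go.py 549 34 41 1.014
```

```text
[26.8 -0.2 35.8]
[28.2 -0.2 29.8]
clock: 21.75
eef_pos: [549.8, 35.3, 40.1]
eef_rot: [3.141, -0.0, 1.014]
wrist_force: [-5.6, 0.0, 13.2]
finger_gap: 40.9
pos [549.8  35.3  40.1] rot [ 3.1411e+00 -4.0000e-04  1.0139e+00] gap 40.9 F [-5.6  0.  13.2] t 21.75
rotvec to target [ 0.0005 -0.0004 -0.0001] shift AFTER turn cm [-0.16 -0.   -0.09] shift before turn [-0.16 -0.   -0.09]
```

```bash
python3 -m jog '[[0,0,-0.1,0,0,0,50],[0,0,0,0,0,0,60],[0,0,0,0,0,0,65],[0,0,0,0,0,0,65],[0,0,-2,0,0,0,65],[0,0,-3,0,0,0,65],[0,0,-3,0,0,0,65],[0,0,-3,0,0,0,65]]' 25;python3 -m jog '[[0,0,-3,0,0,0,65],[0,0,0,0,0,0,100],[0,0,0,0,0,0,100]]' 25;python3 go.py 341 326 210 2.329; python3 - <<'E'
from h import *
s,c,T=grab('wrist'); print(s['eef_pos'].round(1))
cv2.imwrite('pics/w15.png',c['color'])
E
```

```text
clock: 22.55
eef_pos: [549.4, 35.3, 151.0]
eef_rot: [-3.141, 0.0, 1.014]
wrist_force: [0.3, 0.1, -0.3]
finger_gap: 60.8
clock: 22.85
eef_pos: [549.6, 35.3, 179.9]
eef_rot: [3.141, -0.0, 1.014]
wrist_force: [0.5, -0.4, -0.5]
finger_gap: 73.4
pos [549.6  35.3 179.9] rot [ 3.1411e+00 -2.0000e-04  1.0138e+00] gap 73.4 F [ 0.5 -0.4 -0.5] t 22.85
rotvec to target [ 6.0000e-04  1.0000e-04 -1.3152e+00] shift AFTER turn cm [35.45  4.85 -3.01] shift before turn [ 13.65 -33.07  -3.02]
[549.6  35.3 179.9]
```

View pics/w15.png

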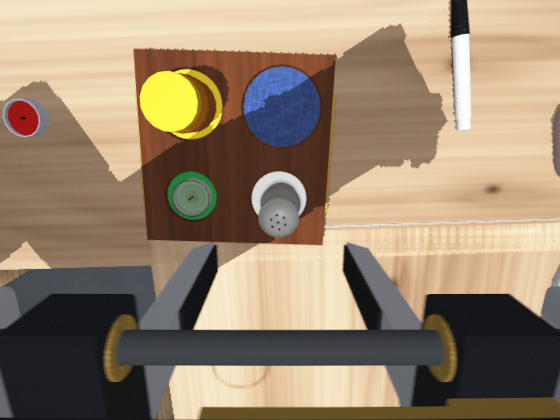

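```bash
python3 -m jog '[[0,-3,0,0,0,-0.141,100],[0,-3,0,0,0,-0.141,100],[0,-3,0,0,0,-0.141,100],[0,0,0,0,0,-0.141,100],[0,0,0,0,0,-0.141,100],[0,0,0,0,0,-0.141,100],[0,0,0,0,0,-0.14,100]]' 25;python3 go.py 341 326 185 2.0
```

```text
clock: 23.6
eef_pos: [467.2, 71.4, 178.6]
eef_rot: [-3.139, -0.001, 2.006]
wrist_force: [-0.4, 0.2, -1.0]
finger_gap: 94.2
pos [467.2  71.4 178.6] rot [-3.1395e+00 -8.0000e-04  2.0056e+00] gap 94.2 F [-0.4  0.2 -1. ] t 23.6
rotvec to target [-0.0021 -0.0008  0.0056] shift AFTER turn cm [28.4  -0.88 -0.64] shift before turn [28.41 -0.72 -0.61]
```

```bash
python3 -m jog '[[4,0,-0.1,0,0,0,100],[4,0,-0.1,0,0,0,100],[4,-0.2,-0.1,0,0,0,100],[4,-0.2,-0.1,0,0,0,100],[4,-0.2,-0.1,0,0,0,100],[4,-0.2,-0.1,0,0,0,100],[4,0,0,0,0,0,100],[0.4,0,0,0,0,0,100]]' 25; python3 -m jog '[[0,0,0,0,0,0,100],[0,0,0,0,0,0,100],[0,0,0,0,0,0,100]]' 25;python3 go.py 341 326 185 2.0;python3 - <<'E'
from h import *
s,c,T=grab('wrist'); print(s['eef_pos'].round(1))
cv2.imwrite('pics/w16.png',c['color']);np.save('T.npy',T)
E
```

```text
clock: 24.4
eef_pos: [340.3, 328.7, 184.6]
eef_rot: [-3.139, 0.0, 2.003]
wrist_force: [-0.3, -0.7, -0.1]
finger_gap: 94.0
clock: 24.7
eef_pos: [342.9, 325.4, 185.7]
eef_rot: [-3.141, 0.0, 1.998]
wrist_force: [-0.3, -0.6, 0.2]
finger_gap: 94.0
pos [342.9 325.4 185.7] rot [-3.1411e+00  2.0000e-04  1.9983e+00] gap 94.0 F [-0.3 -0.6  0.2] t 24.7
rotvec to target [-0.0005  0.0002 -0.0017] shift AFTER turn cm [ 0.14 -0.14  0.07] shift before turn [ 0.14 -0.15  0.07]
[342.9 325.4 185.7]
```

View pics/w16.png

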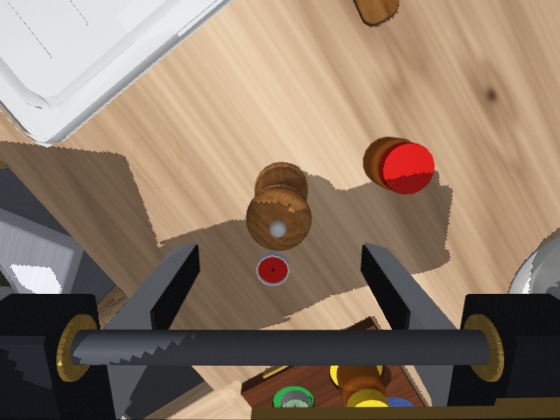

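```bash
python3 - <<'E'
from h import *
T=np.load('T.npy'); c=vision.camera('wrist'); s=monitor.read_state(); p=s['eef_pos'];M=toolT(s)[:3,:3]
n=ray(c,(278,230),T)
for z in(145,150):
  q=atz(n,z); print(q.round(1),(M.T@(q-p)).round(1))
q=atz(ray(c,(281,162),T),3);print((M.T@(q-p)).round(1))
f=lambda uv,x0,y0,k:(x0+(uv[0]+.5)/k-.5,y0+(uv[1]+.5)/k-.5)
print(tri([n,ray(vision.camera('top'),f((258,484),120,110,4))]), tri([n,ray(vision.camera('side'),f((123,161),200,90,4))]))
print((M.T@(atz(ray(c,(278.5,218),T),139)-p)).round(1))
E
```

```text
[341.3 328.2 145. ] [ 3.  -0.3 40.9]
[340.7 329.7 150. ] [ 4.7 -0.3 35.9]
[ 33.4   2.2 182.9]
(array([340.64078492, 327.87884527, 144.27245861]), np.float64(0.7953678108261951)) (array([342.20583288, 327.97423176, 144.3912713 ]), np.float64(0.7769743606870848))
[ 9.9  0.  46.9]
```

```bash
python3 -m jog '[[0.4,0.05,2,0,0,0,100],[0,0,2.5,0,0,0,100],[0,0,2.5,0,0,0,100],[0,0,1.8,0,0,0,100],[0,0,0.8,0,0,0,80],[0,0,0,0,0,0,70],[0,0,0,0,0,0,70],[0,0,0,0,0,0,70]]' 25;python3 go.py 341 328 87 2.0;python3 - <<'E'
from h import *
s,c,T=grab('wrist'); print(s['eef_pos'].round(1))
cv2.imwrite('pics/w17.png',c['color']);np.save('T.npy',T)
E
```

```text
clock: 25.7
eef_pos: [341.6, 330.5, 90.9]
eef_rot: [3.14, -0.0, 2.0]
wrist_force: [-0.5, 0.4, 0.8]
finger_gap: 66.8
pos [341.6 330.5  90.9] rot [ 3.1400e+00 -4.0000e-04  1.9997e+00] gap 66.8 F [-0.5  0.4  0.8] t 25.7
rotvec to target [ 0.0016 -0.0004 -0.0003] shift AFTER turn cm [-0.2  -0.16  0.39] shift before turn [-0.2  -0.16  0.39]
[341.6 330.5  90.9]
```

View pics/w17.png

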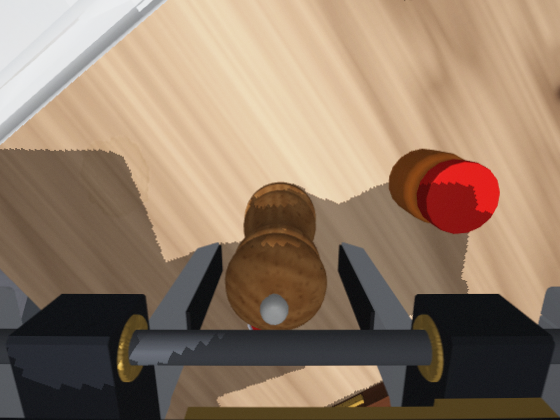

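```bash
python3 - <<'E'
from h import *
T=np.load('T.npy'); c=vision.camera('wrist'); s=monitor.read_state(); p=s['eef_pos'];M=toolT(s)[:3,:3]
for uv,z in [((274,308),148),((274,308),145),((280,182),3),((276,228),124)]:
  q=atz(ray(c,uv,T),z); print(q.round(1),(M.T@(q-p)).round(1))
E
```

```text
[339.6 331.4 148. ] [  1.7  -1.2 -57.3]
[340.3 329.8 145. ] [ -0.1  -1.3 -54.3]
[331. 357.   3.] [28.5  1.4 87.7]
[329.1 356.1 124. ] [ 28.5  -0.5 -33.3]
```

```bash
python3 -m jog '[[0,0,0.3,0,0,0,65],[0,0,0,0,0,0,50],[0,0,0,0,0,0,40],[0,0,0,0,0,0,35],[0,0,0,0,0,0,35],[0,0,0,0,0,0,35],[0,0,0,0,0,0,35],[0,0,0,0,0,0,35]]' 40;python3 go.py 341 328 87 2.0;python3 -m jog '[[0,0,-1,0,0,0,35],[0,0,-2,0,0,0,35],[0,0,0,0,0,0,35],[0,0,0,0,0,0,35]]' 40;python3 go.py 472 86 185 2.0;python3 - <<'E'
from h import *
s,c,T=grab('wrist'); print(s['eef_pos'].round(1))
cv2.imwrite('pics/w18.png',c['color'])
c=vision.camera('side');cv2.imwrite('pics/s18.png',cv2.resize(c['color'][60:260,180:400],None,fx=3.5,fy=3,interpolation=2))
E
```

```text
clock: 26.6
eef_pos: [341.1, 330.2, 86.9]
eef_rot: [-3.142, 0.0, 2.0]
wrist_force: [0.2, -0.1, -0.2]
finger_gap: 47.8
pos [341.1 330.2  86.9] rot [-3.1416  0.      1.9999] gap 47.8 F [ 0.2 -0.1 -0.2] t 26.6
rotvec to target [-0.      0.     -0.0001] shift AFTER turn cm [-0.19 -0.1  -0.01] shift before turn [-0.19 -0.1  -0.01]
clock: 27.0
eef_pos: [341.2, 330.2, 117.0]
eef_rot: [3.141, -0.0, 2.0]
wrist_force: [0.4, 0.3, -2.8]
finger_gap: 47.9
pos [341.2 330.2 117. ] rot [ 3.1408e+00 -2.0000e-04  1.9998e+00] gap 47.9 F [ 0.4  0.3 -2.8] t 27.0
rotvec to target [ 0.0007 -0.0002 -0.0002] shift AFTER turn cm [-27.65   1.73  -6.8 ] shift before turn [-27.65   1.74  -6.8 ]
[341.2 330.2 117. ]
```

View pics/w18.png

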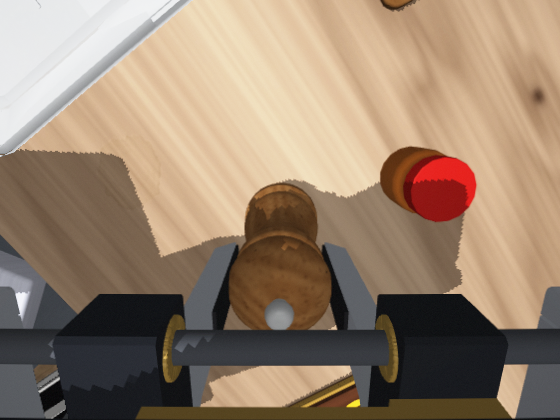

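View pics/s18.png

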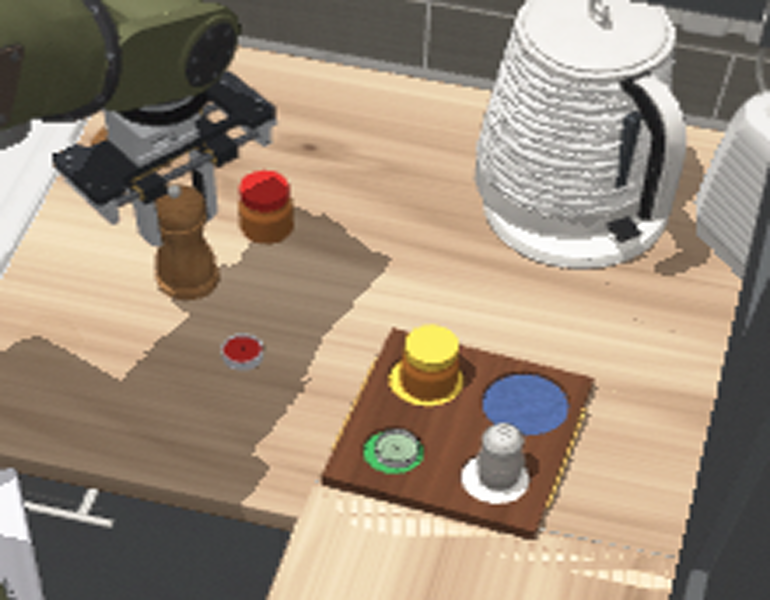

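```bash
python3 -m jog '[[0,0,-2.5,0,0,0,35],[0,0,-3,0,0,0,35],[-4,0.25,0,0,0,0,35],[-4,0.25,0,0,0,0,35],[-4,0.25,0,0,0,0,35],[-4,0.25,0,0,0,0,35],[-4,0.25,0,0,0,0,35],[-4,0.25,0,0,0,0,35]]' 40;python3 -m jog '[[-3.6,0.25,0,0,0,0,35],[0,0,0,0,0,0,35],[0,0,0,0,0,0,35],[0,0,0,0,0,0,35]]' 40;python3 go.py 600 110.5 172 2.0
```

```text
clock: 27.9
eef_pos: [454.9, 116.5, 171.3]
eef_rot: [-3.141, -0.0, 2.0]
wrist_force: [1.0, 0.8, -2.1]
finger_gap: 47.6
clock: 28.3
eef_pos: [471.4, 87.1, 171.5]
eef_rot: [-3.141, -0.0, 2.0]
wrist_force: [-0.3, 0.0, -2.5]
finger_gap: 47.4
pos [471.4  87.1 171.5] rot [-3.1408e+00 -4.0000e-04  2.0004e+00] gap 47.4 F [-0.3  0.  -2.5] t 28.3
rotvec to target [-0.0008 -0.0004  0.0004] shift AFTER turn cm [-3.23 12.67 -0.05] shift before turn [-3.23 12.66 -0.06]
```

```bash
python3 -m jog '[[-0.8,3.1,0,0,0,0,35],[-0.8,3.1,0,0,0,0,35],[-0.8,3.2,0,0,0,0,35],[-0.8,3.2,0,0,0,0,35],[0,0,0,0,0,0,35],[0,0,0,0,0,0,35],[0,0,0,0,0,0,35]]' 40;python3 go.py 600 110 102 2.0;python3 - <<'E'
from h import *
s,c,T=grab('wrist'); print(s['eef_pos'].round(1))
cv2.imwrite('pics/w19.png',c['color']);np.save('T.npy',T)
c=vision.camera('side');cv2.imwrite('pics/s19.png',cv2.resize(c['color'][0:250,100:420],None,fx=2.4,fy=2.4,interpolation=2))
E
```

```text
clock: 29.0
eef_pos: [598.9, 110.4, 171.9]
eef_rot: [-3.141, -0.0, 2.001]
wrist_force: [0.1, 0.1, -2.3]
finger_gap: 47.9
pos [598.9 110.4 171.9] rot [-3.1412e+00 -2.0000e-04  2.0007e+00] gap 47.9 F [ 0.1  0.1 -2.3] t 29.0
rotvec to target [-0.0004 -0.0002  0.0007] shift AFTER turn cm [-0.08  0.08  6.99] shift before turn [-0.08  0.08  6.99]
[598.9 110.4 171.9]
```

View pics/w19.png

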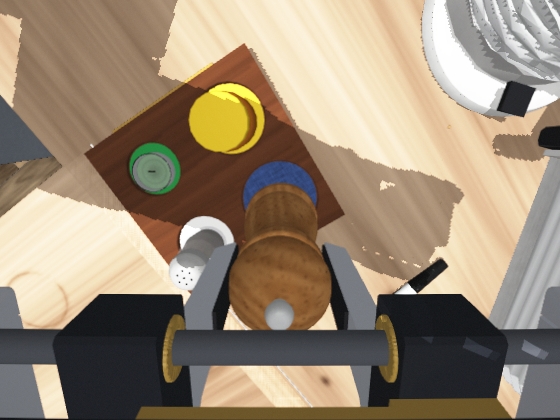

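View pics/s19.png

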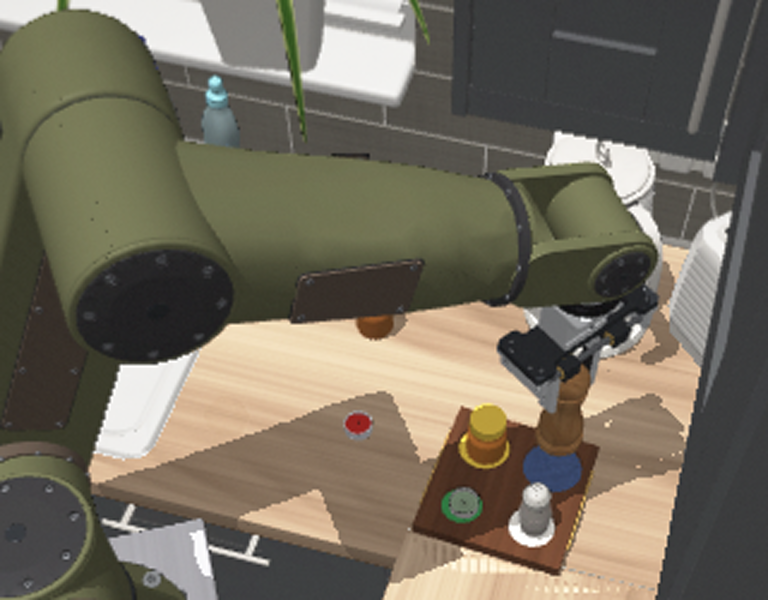

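```bash
python3 - <<'E'
from h import *
T=np.load('T.npy'); c=vision.camera('wrist'); s=monitor.read_state(); p=s['eef_pos'];M=toolT(s)[:3,:3]
for uv,z in [((280,161),14),((280,161),20),((281,184),85),((280,317),232)]:
  q=atz(ray(c,uv,T),z); print(q.round(1),(M.T@(q-p)).round(1))
E
python3 go.py 600 110 102 2.0
```

```text
[584.4 145.   14. ] [ 38.    1.  158.4]
[584.1 145.6  20. ] [ 38.7   1.  152.4]
[589.5 135.8  85. ] [27.6  1.8 87.4]
[600.2 110.4 232. ] [ -0.    1.1 -59.6]
pos [599.3 110.  172.4] rot [3.1411e+00 2.0000e-04 2.0001e+00] gap 47.7 F [-0.1 -0.6 -1.8] t 29.15
rotvec to target [0.0005 0.0002 0.0001] shift AFTER turn cm [-0.03  0.07  7.04] shift before turn [-0.03  0.06  7.04]
```

```bash
python3 -m jog '[[0,0.03,2,0,0,0,35],[0,0,2,0,0,0,35],[0,0,1.5,0,0,0,35],[0,0,1,0,0,0,35],[0,0,0,0,0,0,35],[0,0,0,0,0,0,35]]' 40;python3 go.py 600 110 101 2.0;python3 -m jog '[[0,0,0.3,0,0,0,35],[0,0,0,0,0,0,35],[0,0,0,0,0,0,35]]' 40;python3 go.py 600 110 101 2.0
```

```text
clock: 29.75
eef_pos: [600.3, 110.0, 107.6]
eef_rot: [3.141, 0.0, 2.0]
wrist_force: [-0.4, 0.7, -1.5]
finger_gap: 47.7
pos [600.3 110.  107.6] rot [3.1408e+00 2.0000e-04 1.9998e+00] gap 47.7 F [-0.4  0.7 -1.5] t 29.75
rotvec to target [ 0.0008  0.0002 -0.0002] shift AFTER turn cm [ 0.02 -0.03  0.66] shift before turn [ 0.02 -0.03  0.66]
clock: 30.05
eef_pos: [600.2, 109.9, 104.3]
eef_rot: [3.141, 0.0, 2.0]
wrist_force: [-0.5, 0.2, -2.4]
finger_gap: 47.8
pos [600.2 109.9 104.3] rot [3.1412e+00 1.0000e-04 1.9998e+00] gap 47.8 F [-0.5  0.2 -2.4] t 30.05
rotvec to target [ 0.0004  0.0001 -0.0002] shift AFTER turn cm [ 0.01 -0.01  0.33] shift before turn [ 0.01 -0.01  0.33]
```

```bash
python3 -m jog '[[0,0,0.2,0,0,0,35],[0,0,0,0,0,0,35],[0,0,0.1,0,0,0,35],[0,0,0,0,0,0,35],[0,0,0,0,0,0,35]]' 40;python3 go.py 600 110 101 2.0
```

```text
clock: 30.55
eef_pos: [600.1, 109.9, 101.0]
eef_rot: [3.141, 0.0, 2.0]
wrist_force: [0.6, -0.4, -0.4]
finger_gap: 48.0
pos [600.1 109.9 101. ] rot [3.1415 0.     1.9998] gap 48.0 F [ 0.6 -0.4 -0.4] t 30.55
rotvec to target [ 0.0001  0.     -0.0002] shift AFTER turn cm [ 0.01 -0.01 -0.  ] shift before turn [ 0.01 -0.01 -0.  ]
```

```bash
python3 -m jog '[[0,0,0.1,0,0,0,35],[0,0,0,0,0,0,35],[0,0,0,0,0,0,60],[0,0,0,0,0,0,75],[0,0,0,0,0,0,80],[0,0,0,0,0,0,80]]' 40;python3 go.py 600 110 101 2.0; python3 -m jog '[[0,0,-2,0,0,0,85],[0,0,-2,0,0,0,85],[0,0,-2,0,0,0,85],[0,0,-2,0,0,0,85],[0,-2,-0.5,0,0,0,85],[0,-3,0,0,0,0,85],[0,-3,0,0,0,0,85],[0,0,0,0,0,0,85]]' 40; python3 go.py 420 100 200 2.0
```

```text
clock: 31.15
eef_pos: [600.1, 109.9, 99.9]
eef_rot: [3.142, 0.0, 2.0]
wrist_force: [-0.5, 0.0, -0.3]
finger_gap: 74.0
pos [600.1 109.9  99.9] rot [3.1416 0.     1.9998] gap 74.0 F [-0.5  0.  -0.3] t 31.15
rotvec to target [ 0.      0.     -0.0002] shift AFTER turn cm [ 0.01 -0.   -0.11] shift before turn [ 0.01 -0.   -0.11]
clock: 31.95
eef_pos: [525.4, 75.8, 185.3]
eef_rot: [-3.141, -0.0, 1.999]
wrist_force: [-0.2, 0.2, 0.4]
finger_gap: 79.9
pos [525.4  75.8 185.3] rot [-3.1413 -0.      1.9991] gap 79.9 F [-0.2  0.2  0.4] t 31.95
rotvec to target [-0.0003 -0.     -0.0009] shift AFTER turn cm [ 6.59 -8.57 -1.47] shift before turn [ 6.58 -8.58 -1.47]
```

```bash
python3 -m jog '[[0,-3,0,0,0,0,85],[0,-3,0,0,0,0,85],[0,-3,-1,0,0,0,85],[0,-3,-1,0,0,0,85],[0,0,0,0,0,0,85],[0,0,0,0,0,0,85]]' 40; python3 - <<'E'
from h import *
s,c,T=grab('wrist'); print(s['eef_pos'].round(1))
cv2.imwrite('pics/w20.png',c['color'])
c=vision.camera('side');cv2.imwrite('pics/s20.png',cv2.resize(c['color'][90:370,190:370],None,fx=4,fy=2.1,interpolation=2))
cv2.imwrite('pics/s20b.png',cv2.resize(c['color'][130:260,260:370],None,fx=5,fy=4.5,interpolation=2))
c=vision.camera('top');cv2.imwrite('pics/t20.png',cv2.resize(c['color'][100:250,120:480],None,fx=2.2,fy=2.2,interpolation=2))
cv2.imwrite('pics/t20b.png',cv2.resize(c['color'][110:220,220:340],None,fx=5,fy=5,interpolation=2))
E
```

```text
clock: 32.55
eef_pos: [418.9, 26.8, 205.4]
eef_rot: [3.14, 0.001, 1.999]
wrist_force: [0.6, 0.2, -1.1]
finger_gap: 79.7
[418.9  26.8 205.4]
```

View pics/s20b.png

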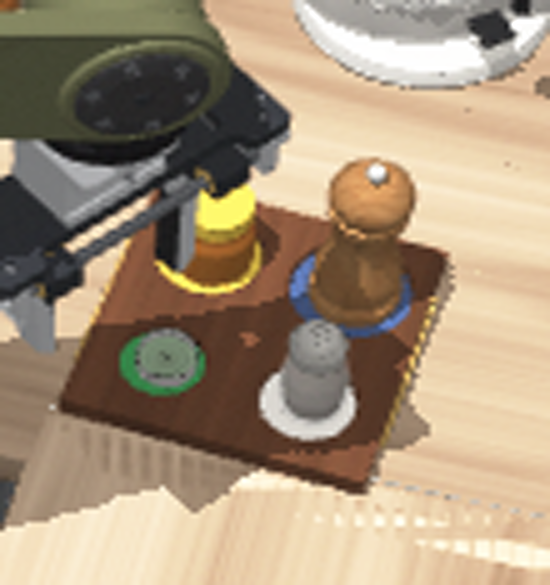

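View pics/t20b.png

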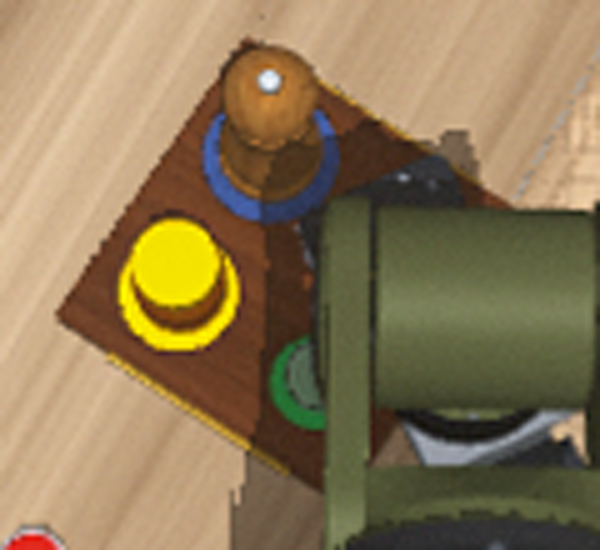

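View pics/t20.png

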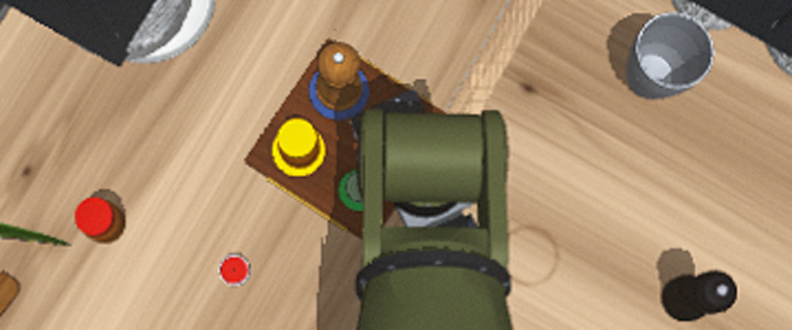

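View pics/w20.png

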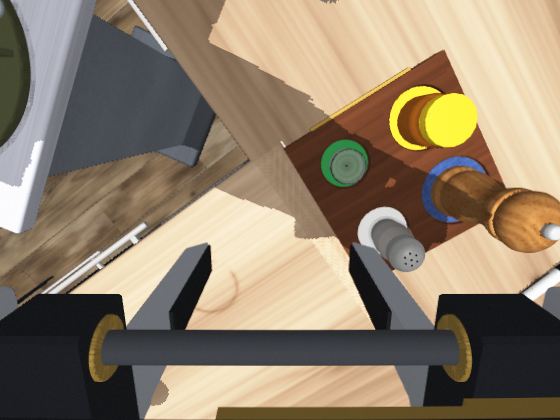

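```bash
python3 - <<'E'
from h import *
s=vision.camera('side');t=vision.camera('top');s0,w,T=grab('wrist')
fs=lambda u,v:ray(s,(260+(u+.5)/5-.5,130+(v+.5)/4.5-.5)); ft=lambda u,v:ray(t,(220+(u+.5)/5-.5,110+(v+.5)/5-.5)); fw=lambda u,v:ray(w,(u,v),T)
ex=np.array([.8303,-.558,0]);ey=np.array([.558,.8303,0]);c0=np.array([535.8,97,0])
D={'mill':([fs(377,174),ft(268,80)],162),'salt':([fs(320,332),fw(408,254)],104),'tea':([fs(166,357),fw(347,166)],29),'jar':([ft(177,264),fw(452,120)],84)}
for k,(r,z) in D.items():
    x,e=tri(r); g=lambda p:np.array([(p-c0)@ex,(p-c0)@ey,p[2]]).round(1)
    print(k,g(x),round(e,1),[g(atz(q,z)) for q in r])
print(s0['wrist_force'],s0['finger_gap'])
E
```

```text
mill [ 47.8  45.  157.6] 0.1 [array([ 48.4,  41.9, 162. ]), array([ 46.7,  44.2, 162. ])]
salt [ 43.7 -41.4  94.4] 2.7 [array([ 46. , -44.5, 104. ]), array([ 36.2, -44.9, 104. ])]
tea [-44.2 -45.   21.4] 0.5 [array([-42.6, -48.9,  29. ]), array([-46.2, -46.1,  29. ])]
jar [-46.3  41.7  91.9] 1.1 [array([-44.1,  42.6,  84. ]), array([-45.3,  45.5,  84. ])]
[1.63482882 0.24409524 0.00490302] 79.67493560478438
```

```bash
python3 -c "
from cell import order,monitor
print(monitor.read_state()['clock']); print(order.sign_off())"
```

```text
32.85
the job is handed in; nothing more can be done
None
```

The caddy is packed and handed in at 32.9 s: green tea light, yellow-lidded jar, salt shaker and brown mill each stand upright in their own recess. The gripper is open and clear of everything.

**Placing:** The jar, salt and mill stopped at the TCP height that matches the recess floor. The tea light was let go about 3 mm above its floor, and the pictures show it sitting in its recess.

**Positions:** The last camera check put each item within about 5 mm of its recess centre in caddy x and y when triangulated from two views. The allowance is 12 mm.

**Disagreements:** The two salt views disagreed most, with a 2.7 mm triangulation residual. One ray taken at the nominal top height gave 10 mm off in x. Triangulated top heights came out 4–10 mm off the expected values, partly because my pixel readings were coarse. I took the floor heights from the arm's readings, not from these.

**Look-alikes:** The final top picture shows the red jar, red tea light and black mill upright. They look to be where they started, though I did not measure them again.

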